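Load a marking pallet with spindles and set the piece count

ROBOT

A 7-joint arm with a two-finger parallel gripper is mounted at the origin on a cart in front of the work surface, level with it; the furniture and walls round the work are solid. World frame = base frame: x ahead of the robot, y to its left, z up, the work surface at z = 0. Lengths are in m, angles in degrees, forces in N, time in s.
With the tool pointing down it reaches from about 0.425 to 0.875 m from the base axis. Payload 9.9 kg.
Tool frame: the origin (TCP) lies on the centre line of the jaws, within the pads' length; the fingertips stand 8 mm ahead of it and the grasp point (between the pads) lies 11 mm behind it; z points along the fingers, y is the line along which they close (so a half turn about z gives the same grasp; the last joint's range is limited). The gripper opens to 85 mm and grips with 20 to 120 N. Pads are 22 mm wide; open, the fingers measure 114 mm over their backs; the gripper's body (76 mm by 85 mm) begins 54 mm behind the grasp point. The pads swing forward as they close: fully open they stand 13 mm farther back than shut.
Start: joints at [58.51, 32.985, 1.427, 82.34, -0.859, 64.687, -3.237], TCP at [0.303, -0.603, 0.239] pointing down, gripper open.
Joint ranges: [-157.87, 157.87], [-19.46, 123.44], [-87.15, 90], [11.01, 140.99], [-62.26, 242.26], [9.8, 113.94], [-161.44, 161.44]. Speed limits (degrees/s): [127.2, 127.2, 172.46, 172.46, 180, 180, 180].

INTERFACE

Orientations are given as a 3x3 rotation matrix whose columns are the frame's x, y, z axes.
In Python, from rig import monitor, eyes, r gives the robot as it stands. The module is installed in compiled form; this text tells all that it offers.
- The arm moves only by the tool send_rows, never from a script. Its arguments are lists of equal length, an entry for each row: "xyz": the shift along the tool's x, y, z in mm, a list of three; "rot": the turn, a rotation vector about the tool's x, y, z in degrees, a list of three. In form: {"xyz": [[x, y, z], ...], "rot": [[rx, ry, rz], ...]}. A call has 1 to 12 rows; each row is the pose to reach, as a shift and turn from the pose commanded when the call began, along the tool's axes at that moment; what a row does not reach only later rows make up. A row lasts 1/12 s, in which the tool goes at most 41.7 mm and 7.16 degrees, less where a joint would pass 70% of its speed; a pose out of reach is approached as far as the arm can. A call with a gripper value outside its range is refused whole. "hand" is the opening, from 0 (shut) to 1 (fully open), set as the call begins (left out, the last holds). The fingers move at their own pace and stop on an object; "force" is the grip in N (left out, the last holds). Time passes only in rows, so rows that repeat a pose let the fingers close. It gives the time, the measured TCP pose, the force, the opening and the grip force at its end, in the units of the state.
- monitor.observe(): the state, without advancing time (a new reading comes with each control period).
- eyes.get_image(name): name is "scene" or "side" or "wrist"; returns the picture (400x640x3 uint8, blue, green, red); there is no depth.
- eyes.get_calibration(name): a dict with "fx", "fy", "cx", "cy" (pixels), "rvec" (rotation vector, rad) and "tvec" (3), from world to camera coordinates, as OpenCV has them; the wrist camera has in their place "T_tool_cam" (4x4, takes a point from camera to tool coordinates, whose origin is the TCP and whose axes are the flange's). Camera axes: x right, y down, z forward; pixel columns grow to the right and rows downward; lengths in m; the calibration is good to about 2 mm. The wrist camera is an equidistant fisheye: a pixel r from the principal point sees the ray r / f radians off the axis. A picture is of the moment at which its call begins: read the wrist's pose just before it. get_calibration takes no time and is no camera call.
- r.finish_job(): hands the job in; it is judged then, once.
The state is a dict: "t": time; "qpos": joint angles; "joint_vel": joint speeds; "joint_efforts": joint torques, N m; "eef_pos": TCP position; "tool_rot": TCP orientation; "force": force on the tool from outside, world axes, zero at the start; "ft_torque": the same for the moment, N m; "grip_width": finger opening in m; "gripper_force": force on a finger pad.
Only numpy, scipy, OpenCV 4.12 (cv2) and the standard library are available. Lean on these libraries where they do the work, as an engineer would, in place of code of your own. Each camera call takes 0.05 s, during which the arm holds its last target. There are 200 camera calls.

TASK

Get the laser-marking pallet ready: stand the steel gauge block that was left on it in its small tray, and pull every spindle out of the upright cups of the rack and stand them on the pallet in one straight row, each pushed fully home in a V notch of the fence, filling the notches from the left without a gap. Only when the row is complete, turn the selector on the control box from zero, one click for each spindle on the pallet; leave the domed parts and the felt pen where they are.

Things in the scene. Friction and masses are not known exactly. Their poses are not given: they have to be found in the camera images.
- spindle1: turned steel spindle (all alike, 150 mm tall): round foot 50 mm wide, 14 mm high, then a shoulder tapering from 33 mm to the plain 16 mm stem at 30 mm up. 0.3 kg, most of it in the foot (centre of mass about 20 mm up). Stands on its foot, at the start in a cup of the rack, the upper 70 mm sticking out. Origin: centre of the underside, z up the stem. Absent in some runs.
- spindle2: turned steel spindle (all alike, 150 mm tall): round foot 50 mm wide, 14 mm high, then a shoulder tapering from 33 mm to the plain 16 mm stem at 30 mm up. 0.3 kg, most of it in the foot (centre of mass about 20 mm up). Stands on its foot, at the start in a cup of the rack, the upper 70 mm sticking out. Origin: centre of the underside, z up the stem. Absent in some runs.
- spindle3: turned steel spindle (all alike, 150 mm tall): round foot 50 mm wide, 14 mm high, then a shoulder tapering from 33 mm to the plain 16 mm stem at 30 mm up. 0.3 kg, most of it in the foot (centre of mass about 20 mm up). Stands on its foot, at the start in a cup of the rack, the upper 70 mm sticking out. Origin: centre of the underside, z up the stem. Absent in some runs.
- spindle4: turned steel spindle (all alike, 150 mm tall): round foot 50 mm wide, 14 mm high, then a shoulder tapering from 33 mm to the plain 16 mm stem at 30 mm up. 0.3 kg, most of it in the foot (centre of mass about 20 mm up). Stands on its foot, at the start in a cup of the rack, the upper 70 mm sticking out. Origin: centre of the underside, z up the stem. Absent in some runs.
- spindle5: turned steel spindle (all alike, 150 mm tall): round foot 50 mm wide, 14 mm high, then a shoulder tapering from 33 mm to the plain 16 mm stem at 30 mm up. 0.3 kg, most of it in the foot (centre of mass about 20 mm up). Stands on its foot, at the start in a cup of the rack, the upper 70 mm sticking out. Origin: centre of the underside, z up the stem. Absent in some runs.
- pallet: marking pallet, fixed: plate 122 (x) x 356 (y) x 10 mm; along its far side a fence, 18 to 22 mm above the plate, with five 90 degree V notches at 60 mm pitch, open towards the robot; ridge tips 5 mm behind the line of notch points, 61 mm of free plate in front of it. Origin: centre of the underside; x towards the fence, y along it to the left
- notch1 (a point): place 1 on the pallet, counted from the robot's left: where the centre of a spindle's underside lies when its foot rests against both faces of V notch 1; at the height of the plate's top (10 mm over the table). Its x axis points into the notch (away from the robot), y along the fence to the left.
- notch2 (a point): place 2 on the pallet, counted from the robot's left: where the centre of a spindle's underside lies when its foot rests against both faces of V notch 2; at the height of the plate's top (10 mm over the table). Its x axis points into the notch (away from the robot), y along the fence to the left.
- notch3 (a point): place 3 on the pallet, counted from the robot's left: where the centre of a spindle's underside lies when its foot rests against both faces of V notch 3; at the height of the plate's top (10 mm over the table). Its x axis points into the notch (away from the robot), y along the fence to the left.
- notch4 (a point): place 4 on the pallet, counted from the robot's left: where the centre of a spindle's underside lies when its foot rests against both faces of V notch 4; at the height of the plate's top (10 mm over the table). Its x axis points into the notch (away from the robot), y along the fence to the left.
- notch5 (a point): place 5 on the pallet, counted from the robot's left: where the centre of a spindle's underside lies when its foot rests against both faces of V notch 5; at the height of the plate's top (10 mm over the table). Its x axis points into the notch (away from the robot), y along the fence to the left.
- rack: transport rack, fixed: base plate 172 x 172 x 8 mm with five upright round plastic cups, one in the middle and four at the corners of a 102 mm square along the rack's x and y; each cup has 56 mm inner diameter, 3 mm wall, its rim 88 mm over the table, its floor 8 mm over it. Stands to the left or right of the robot. Origin: centre of the underside
- gauge_block: ground steel focus gauge block with a strip of tape, 26 (x) x 35 (y) x 60 (z) mm, 0.32 kg; at the start it stands on the plate of the pallet in front of the fence. Origin: centre of the underside
- gauge_tray_in (a point): centre of the inner floor (4 mm over the table) of the shallow open grey tray for the gauge block, fixed: 100 (x) x 90 (y) mm outside, walls 4 mm thick and 22 mm high
- control_box: laser control box, fixed, 120 x 130 mm, top 50 mm over the table, with the selector knob on top; tick marks round the knob, 20 degrees apart, the longest is zero. Origin: centre of the underside. Stands on the side where the rack is not
- selector (a joint): piece-count selector: turns clockwise seen from above, 0 at zero, 0.349 rad (20 degrees) further for every click, six clicks at most. A spring detent pulls it into the nearest click (about 0.06 N m to pass from one to the next) and it stays there
- selector_grip (a point): point on the selector's axis at gripping height, 74 mm over the table: the knob's bar is 46 mm long along this point's x axis, 15 mm wide along its y axis and 26 mm high (59 to 85 mm over the table) above a round skirt of 54 mm diameter. The point turns with the knob
- dome_a: domed turned part, 60 mm diameter, 30 mm high, bystander. Origin: centre of the underside
- dome_b: another domed turned part like dome_a, bystander
- felt_pen: felt pen lying on the table, 137 mm long, bystander

How it is judged:
By the outcome, as a careful person would: the job done as asked, in the order asked, and still so for the second after the job is handed in, with the robot touching nothing.
Of spindle1, spindle2, spindle3, spindle4, spindle5 only 3 to 5 are there at a start; the rules pass over those that are not, and their reading is None.
At some moment in a run one of spindle1, spindle2, spindle3, spindle4, spindle5 may be knocked a few centimetres aside while the robot is not near it.
It also fails if it takes over 210 s, if anything falls off the work surface, if the arm or the gripper's body presses on something with over 40 N, if the wrist force passes 120 N, or if a joint passes its speed limit or range.

## Working session

There is one attempt and no reset: what is moved stays moved. The work goes in short steps, Python scripts to look and compute and a tool call to move; the robot and the scene stay as the last step left them, time stands still between calls to the robot, and variables do not carry over. Pictures are saved under pics/ and viewed, at most 14 in all, crops included, and the job is handed in when it is done.

Besides the shell and the picture viewer there is one more tool, called after "Request:" as name(argument=value, ...) on one line, values as JSON. send_rows: Moves the arm, as the interface text tells. Its arguments: {"type":"object","properties":{"xyz":{"type":"array","items":{"type":"array","items":{"type":"number"}}},"rot":{"type":"array","items":{"type":"array","items":{"type":"number"}}},"hand":{"type":"number"},"force":{"type":"number"}},"required":["xyz","rot"]}

```bash
mkdir -p pics; cat > h.py <<'E'
from rig import monitor, eyes, r
import numpy as np, cv2
def cam(n):
    c=eyes.get_calibration(n); K=np.array([[c['fx'],0,c['cx']],[0,c['fy'],c['cy']],[0,0,1.]])
    R=cv2.Rodrigues(np.array(c['rvec'],float))[0]; return K,R,np.array(c['tvec'],float).ravel()
def px2w(n,u,v,z):
    K,R,t=cam(n); d=R.T@np.linalg.inv(K)@[u,v,1]; o=-R.T@t
    return o+d*(z-o[2])/d[2]
def w2px(n,P):
    K,R,t=cam(n); p=(np.atleast_2d(P)@R.T+t)@K.T; return p[:,:2]/p[:,2:]
def wrist_w(s,u,v,z):
    c=eyes.get_calibration('wrist'); x,y=(u-c['cx'])/c['fx'],(v-c['cy'])/c['fy']; th=np.hypot(x,y)
    d=np.array([x/th*np.sin(th),y/th*np.sin(th),np.cos(th)]) if th>0 else np.array([0,0,1.])
    T=np.array(c['T_tool_cam']); R=np.array(s['tool_rot']); o=np.array(s['eef_pos'])+R@T[:3,3]; d=R@T[:3,:3]@d
    return o+d*(z-o[2])/d[2]
E
python3 - <<'E'
from h import *
s=monitor.observe(); print(s)
for n in ('scene','side','wrist'):
    cv2.imwrite(f'pics/{n}0.png',eyes.get_image(n))
    c=eyes.get_calibration(n);print(n,c)
    if n!='wrist': K,R,t=cam(n); print(-R.T@t)
E
```

```text
{'t': 0.0, 'qpos': array([58.50987639, 33.02928151,  1.42493612, 82.38739313, -0.85925211,
       64.68634398, -3.2373169 ]), 'joint_vel': array([-0.07035512, -0.00396654, -0.0250079 , -0.06900445,  0.00515431,
       -0.00705711, -0.12798832]), 'joint_efforts': array([ 1.21248540e-03, -7.65742922e+01,  2.25087829e+00, -2.85966951e+01,
        1.53413764e-02,  1.30552080e-02,  3.65814958e-05]), 'eef_pos': array([ 0.30296208, -0.60269075,  0.23847696]), 'tool_rot': array([[ 8.93454384e-01,  4.49153209e-01, -8.12025930e-04],
       [ 4.49153932e-01, -8.93453302e-01,  1.39377469e-03],
       [-9.94888761e-05, -1.60999874e-03, -9.99998699e-01]]), 'force': array([-0.67619637, -0.38717785, -0.36983298]), 'ft_torque': array([-0.04093366, -0.01001498, -0.01667096]), 'gripper_force': 0.0, 'grip_width': 0.0855696109870041}
scene {'fx': 502.52225461556094, 'fy': 502.52225461556094, 'cx': 326.36066638982845, 'cy': 204.93025575749414, 'rvec': array([ 1.2979897 , -2.36685123,  0.83902242]), 'tvec': array([0.30553143, 0.41161801, 1.12412107])}
[-0.15456843  0.47084856  1.13174081]
side {'fx': 405.507403868844, 'fy': 405.507403868844, 'cx': 314.68176516018707, 'cy': 200.2267003768117, 'rvec': array([ 1.4405764, -2.3089531,  0.7369759]), 'tvec': array([0.23213633, 0.44671456, 0.97720422])}
[-0.07824342  0.298006    1.0551965 ]
wrist {'fx': 309.70691628693146, 'fy': 309.70691628693146, 'cx': 320.6761860539303, 'cy': 198.51564730824472, 'T_tool_cam': array([[ 6.91645466e-04, -9.63734188e-01, -2.66863142e-01,
         6.90511566e-02],
       [ 9.99999677e-01,  5.57226388e-04,  5.79424798e-04,
         2.86255398e-04],
       [-4.09708303e-04, -2.66863456e-01,  9.63734262e-01,
        -1.35050178e-01],
       [ 0.00000000e+00,  0.00000000e+00,  0.00000000e+00,
         1.00000000e+00]])}
```

View pics/scene0.png

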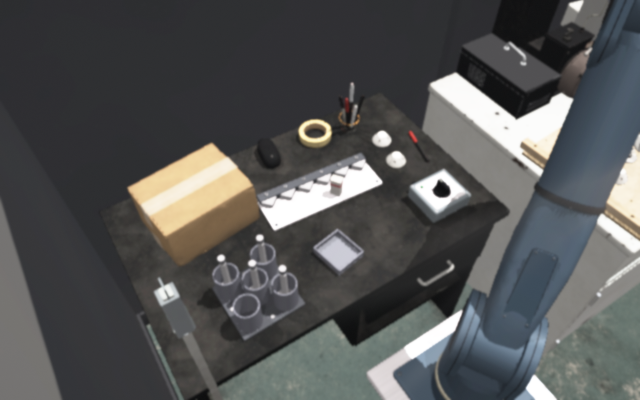

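View pics/side0.png

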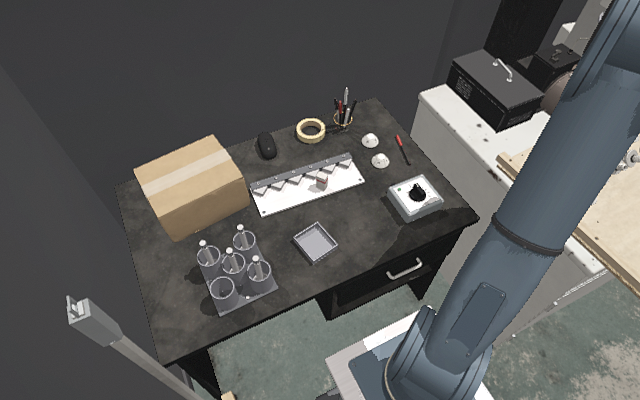

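The scene shows the rack at left with four spindles (tips in side ≈ (203,244), (241,230), (233,254), (256,260)) and an empty cup at (222,288). The tray is at (316,243), the gauge block at (322,182) and the box with the knob at (418,192). I'll zoom in.

```bash
python3 - <<'E'
from h import *
a=cv2.imread('pics/side0.png')
cv2.imwrite('pics/c1.png',cv2.resize(a[140:220,240:450],None,fx=3.8,fy=3.8,interpolation=cv2.INTER_CUBIC))
cv2.imwrite('pics/c2.png',cv2.resize(a[215:320,185:345],None,fx=5,fy=5,interpolation=cv2.INTER_CUBIC))
for n,z,p in [('tray',.022,(316,243)),('rackctr',.15,(233,254)),('t1',.15,(203,244)),('t2',.15,(241,230)),('t3',.15,(256,260)),('gb',.07,(322,176)),('knob',.085,(418,188)),('box',.0,(247,205))]: print(n,px2w('side',*p,z).round(3))
E
```

```text
tray [0.441 0.038 0.022]
rackctr [0.44  0.271 0.15 ]
t1 [0.501 0.33  0.15 ]
t2 [0.497 0.229 0.15 ]
t3 [0.399 0.225 0.15 ]
gb [ 0.622 -0.072  0.07 ]
knob [ 0.444 -0.304  0.085]
box [0.671 0.168 0.   ]
```

View pics/c1.png

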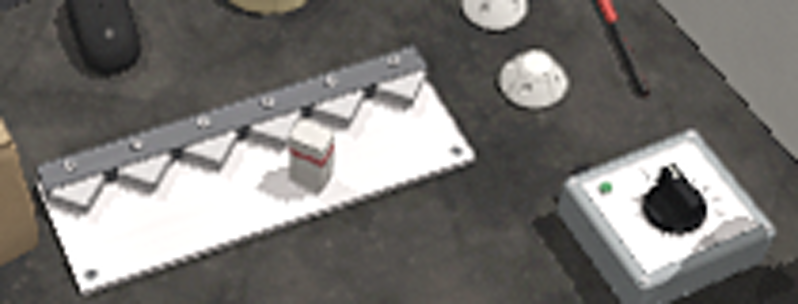

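View pics/c2.png

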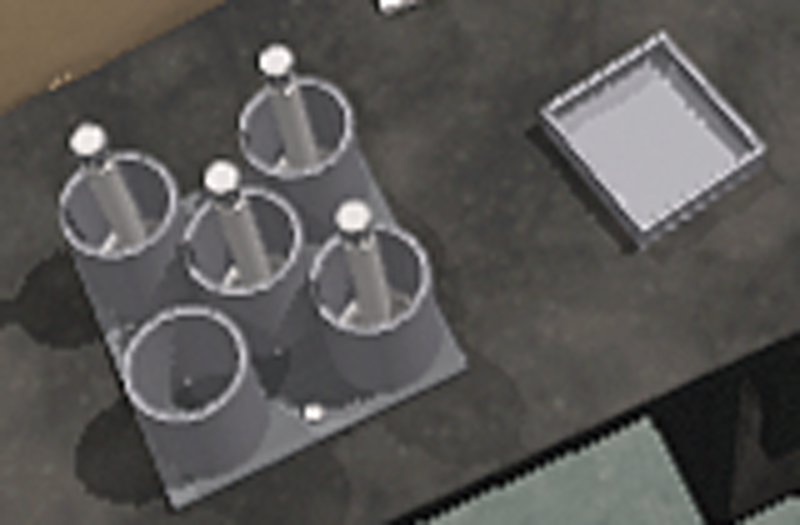

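Four spindles are in cups. I'll fit the rack, tray and pallet poses from these pixels.

```bash
cat >> h.py <<'E'
def plan(tgt,yaw,s=None,tool_x_up=None):
    """rows shift (mm, tool axes) and rotvec to reach TCP tgt, tool x axis at world yaw (deg), pointing down"""
    from scipy.spatial.transform import Rotation as Ro
    s=s or monitor.observe(); R=np.array(s['tool_rot']); c,q=np.cos(np.radians(yaw)),np.sin(np.radians(yaw))
    G=np.array([[c,q,0],[q,-c,0],[0,0,-1]])
    return (R.T@(np.array(tgt)-s['eef_pos'])*1000).round(1), Ro.from_matrix(R.T@G).as_rotvec(degrees=True).round(1)
E
python3 - <<'E'
from h import *
A=lambda p:(p[0]/3.8+240,p[1]/3.8+140); B=lambda p:(p[0]/5+185,p[1]/5+215)
for n,z,p in [('L front',.01,(82,292)),('R front',.01,(475,157)),('fenceL',.03,(40,185)),('fenceR',.03,(428,73)),('ap1',.03,(110,175)),('ap2',.03,(176,155)),('ap3',.03,(243,132)),('ap4',.03,(307,112)),('ap5',.03,(370,90)),('gbt',.07,(313,133)),('gbb',.01,(315,190)),('knob',.085,(672,178)),('knobskirt',.059,(673,205)),('domea',0.015,(533,82)),('domeb',.015,(495,8))]: print(n,px2w('side',*A(p),z).round(4))
for p in [(118,205),(297,127),(241,240),(370,278),(184,363)]: print('cup',px2w('side',*B(p),.088).round(4))
for p in [(88,138),(275,60),(222,178),(353,216)]: print('tip',px2w('side',*B(p),.158).round(4))
for p in [(660,35),(765,148),(640,240),(542,113)]: print('tray',px2w('side',*B(p),.022).round(4))
print('box top corners')
print(px2w('side',215,138,.15),px2w('side',245,186,.1),px2w('side',248,206,.0))
s=monitor.observe(); print(plan([.5,.05,.35],90,s))
E
```

```text
L front [0.603  0.1447 0.01  ]
R front [ 0.5834 -0.2105  0.01  ]
fenceL [0.7042 0.1396 0.03  ]
fenceR [ 0.67   -0.2109  0.03  ]
ap1 [0.6883 0.0833 0.03  ]
ap2 [0.6835 0.0251 0.03  ]
ap3 [ 0.6812 -0.0364  0.03  ]
ap4 [ 0.677  -0.0954  0.03  ]
ap5 [ 0.6751 -0.1559  0.03  ]
gbt [ 0.6254 -0.0745  0.07  ]
gbb [ 0.6122 -0.0708  0.01  ]
knob [ 0.4492 -0.3033  0.085 ]
knobskirt [ 0.4403 -0.3047  0.059 ]
domea [ 0.6308 -0.2969  0.015 ]
domeb [ 0.7231 -0.3125  0.015 ]
cup [0.4984 0.3291 0.088 ]
cup [0.5013 0.2268 0.088 ]
cup [0.45   0.2772 0.088 ]
cup [0.3998 0.2242 0.088 ]
cup [0.3973 0.3263 0.088 ]
tip [0.4998 0.329  0.158 ]
tip [0.5019 0.2283 0.158 ]
tip [0.4484 0.2758 0.158 ]
tip [0.4    0.2248 0.158 ]
tray [0.5047 0.0035 0.022 ]
tray [ 0.4085 -0.0169  0.022 ]
tray [0.3874 0.074  0.022 ]
tray [0.4866 0.0896 0.022 ]
box top corners
[0.84330256 0.1864532  0.15      ] [0.667288   0.16154953 0.1       ] [0.66636187 0.16660366 0.        ]
(array([ 469.2, -494.9, -110.7]), array([ -0.1,  -0. , -63.3]))
```

Rack centre is about (0.450, 0.277) with yaw about 0, and pallet yaw is about -3°. Next I'll go above the pallet for a wrist view.

```bash
python3 - <<'E'
from h import *
print(plan([.55,-.03,.28],87))
E
```

```text
(array([ 477.9, -400.9,  -40.9]), array([ -0.1,  -0. , -60.3]))
```

Request:
send_rows(xyz=[[0,0,-41],[40,-33,-41],[80,-67,-41],[120,-100,-41],[160,-133,-41],[190,-160,-41],[220,-185,-41],[250,-210,-41],[280,-235,-41],[310,-260,-41],[340,-285,-41],[370,-310,-41]], rot=[[0,0,0],[0,0,-6],[0,0,-12],[0,0,-18],[0,0,-24],[0,0,-30],[0,0,-36],[0,0,-42],[0,0,-48],[0,0,-54],[0,0,-60],[0,0,-60]])

```text
t: 1.15
eef_pos: [0.485, -0.1805, 0.2803]
tool_rot: [[0.051, 0.999, -0.0], [0.999, -0.051, -0.0], [-0.0, -0.0, -1.0]]
force: [1.3, -0.5, -0.4]
grip_width: 0.0855
gripper_force: 0.0
```

```bash
python3 - <<'E'
from h import *
s=monitor.observe();print(s['t'],s['eef_pos'],s['qpos'].round(1),plan([.55,-.03,.28],87))
E
```

```text
1.15 [ 0.48500591 -0.18045462  0.28034183] [ 29.6  18.1 -19.5 101.8   6.8  61.3   4.8] (array([153.6,  57.2,   0.3]), array([-0. ,  0. ,  0.1]))
```

Request:
send_rows(xyz=[[40,15,0],[80,30,0],[120,45,0],[154,57,0],[154,57,0],[154,57,0],[154,57,0]], rot=[[0,0,0],[0,0,0],[0,0,0],[0,0,0],[0,0,0],[0,0,0],[0,0,0]])

```text
t: 1.73
eef_pos: [0.5503, -0.0324, 0.2799]
tool_rot: [[0.058, 0.998, -0.001], [0.998, -0.058, -0.001], [-0.001, -0.001, -1.0]]
force: [-0.9, -0.6, -0.3]
grip_width: 0.0856
gripper_force: 0.0
```

```bash
python3 - <<'E'
from h import *
import pickle
s=monitor.observe(); im=eyes.get_image('wrist'); cv2.imwrite('pics/w1.png',im); pickle.dump(s,open('s1.pkl','wb'))
cv2.imwrite('pics/w1b.png',cv2.resize(im[0:400,180:560],None,fx=1.5,fy=1.5,interpolation=cv2.INTER_CUBIC)); print(s['eef_pos'])
E
```

```text
[ 0.55026391 -0.0324325   0.27994627]
```

View pics/w1.png

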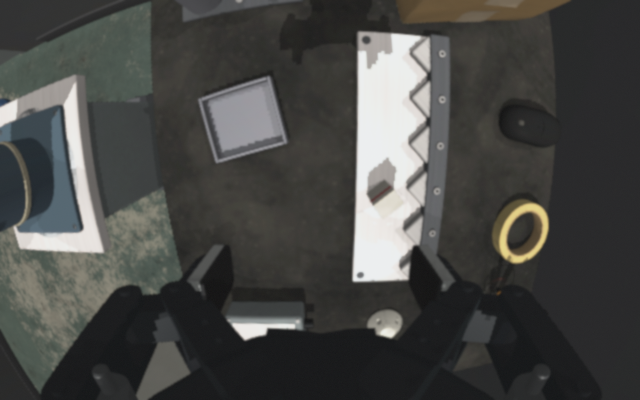

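The wrist view shows the pallet at columns 353-450, rows 30-282, the block near (388,197) and the tray near (243,118). I'll zoom on the pallet, turned sideways.

```bash
python3 - <<'E'
from h import *
im=cv2.imread('pics/w1.png')[25:285,345:465]
cv2.imwrite('pics/c3.png',cv2.rotate(cv2.resize(im,None,fx=3,fy=3,interpolation=cv2.INTER_CUBIC),cv2.ROTATE_90_COUNTERCLOCKWISE))
E
```

```text
(no output)
```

View pics/c3.png

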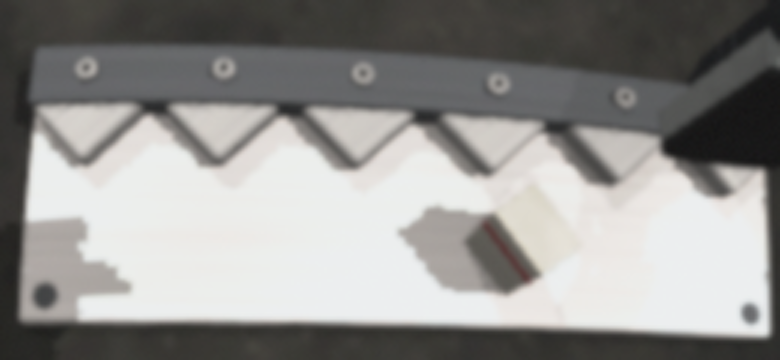

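```bash
python3 - <<'E'
from h import *
import pickle
s=pickle.load(open('s1.pkl','rb'))
W=lambda p,z:wrist_w(s,465-p[1]/3,25+p[0]/3,z)[:2]
tips=np.array([W(p,.030) for p in [(85,160),(217,162),(352,166),(487,174),(613,183),(722,193)]]);print('tips',tips.round(4))
ap=np.array([W(p,.030) for p in [(155,108),(290,108),(428,116),(555,124)]]);print('ap',ap.round(4))
co=np.array([W(p,.01) for p in [(20,320),(768,336)]]);print('front',co.round(4))
for T in (tips[:6],co): d=T[0]-T[-1]; print('yaw',np.degrees(np.arctan2(-d[0],d[1])),np.hypot(*d))
b=np.array([W(p,.07) for p in [(533,182),(582,240),(540,282),(487,220)]]);print('block',b.round(4),b.mean(0)); e=np.diff(np.vstack([b,b[:1]]),axis=0);print(np.hypot(*e.T),np.degrees(np.arctan2(e[:,1],e[:,0])))
t=np.array([wrist_w(s,*p,.022)[:2] for p in [(199,97),(271,76),(288,144),(219,161)]]);print('tray',t.round(4),t.mean(0));e=np.diff(np.vstack([t,t[:1]]),axis=0);print(np.hypot(*e.T),np.degrees(np.arctan2(e[:,1],e[:,0])))
E
```

```text
tips [[ 0.6745  0.1112]
 [ 0.6704  0.054 ]
 [ 0.667  -0.0036]
 [ 0.6634 -0.0626]
 [ 0.6606 -0.1215]
 [ 0.6581 -0.1775]]
ap [[ 0.696   0.0812]
 [ 0.6938  0.0227]
 [ 0.69   -0.0374]
 [ 0.6879 -0.0955]]
front [[ 0.6107  0.1446]
 [ 0.5905 -0.2089]]
yaw -3.246161811656867 0.2892064783203669
yaw -3.270782580558484 0.3540333421855145
block [[ 0.6492 -0.0711]
 [ 0.6255 -0.0901]
 [ 0.6086 -0.0715]
 [ 0.6335 -0.0515]] [ 0.62920114 -0.07104042]
[0.03033893 0.02511106 0.03193336 0.02509991] [-141.19075266  132.37209671   38.87627018  -51.26818282]
tray [[ 0.3976  0.0737]
 [ 0.4962  0.0894]
 [ 0.5119  0.0006]
 [ 0.4176 -0.0143]] [0.45582047 0.0373528 ]
[0.09977369 0.09014497 0.09552639 0.09029465] [   9.04497771  -79.92184521 -170.97112587  102.7741142 ]
```

```bash
python3 - <<'E'
from h import *
P=[[.3976,.0737,.022],[.4962,.0894,.022],[.5119,.0006,.022],[.4176,-.0143,.022],[.6107,.1446,.01],[.5905,-.2089,.01],[.4,.225,.158]]
out=[]
for n,(x0,y0,x1,y1) in (('scene',(250,150,395,275)),('side',(240,150,375,265))):
    im=cv2.imread(f'pics/{n}0.png'); f=400/(x1-x0); c=cv2.resize(im[y0:y1,x0:x1],None,fx=f,fy=f,interpolation=cv2.INTER_CUBIC)
    for p in w2px(n,P): cv2.circle(c,tuple(int(v) for v in ((p-[x0,y0]+.5)*f)),3,(0,255,0),1)
    out.append(c[:340])
cv2.imwrite('pics/ov.png',np.hstack(out))
E
```

```text
(no output)
```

View pics/ov.png

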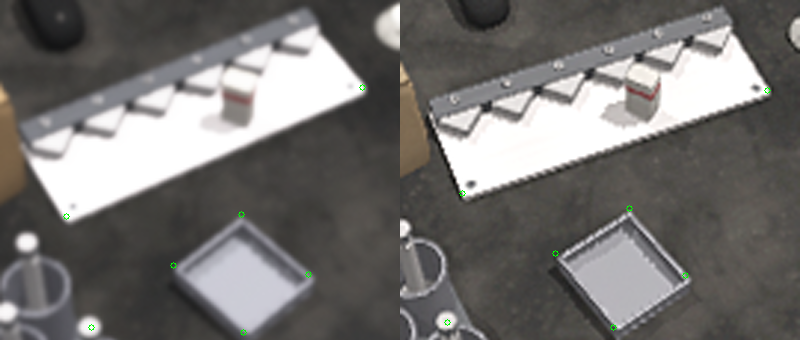

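Both fixed cameras agree and the wrist estimate sits about 6 mm too far in x, so I'll trust the fixed cameras and let contact refine it. Block is at about (0.625, -0.072), gripping its 26 mm width with yaw about 40.

```bash
python3 - <<'E'
from h import *
print(plan([.625,-.072,.12],40))
print(plan([.625,-.072,.046],40))
E
```

```text
(array([-34.1,  77.1, 160. ]), array([-0. ,  0.1, 46.6]))
(array([-34. ,  77.2, 234. ]), array([-0. ,  0.1, 46.6]))
```

Request:
send_rows(xyz=[[-10,20,25],[-20,40,50],[-34,77,75],[-34,77,110],[-34,77,140],[-34,77,160],[-34,77,160],[-34,77,185],[-34,77,205],[-34,77,220],[-34,77,234],[-34,77,234]], rot=[[0,0,7],[0,0,14],[0,0,21],[0,0,28],[0,0,35],[0,0,42],[0,0,46.6],[0,0,46.6],[0,0,46.6],[0,0,46.6],[0,0,46.6],[0,0,46.6]], hand=0.85)

```text
t: 2.78
eef_pos: [0.6233, -0.0724, 0.0437]
tool_rot: [[0.767, 0.642, -0.005], [0.642, -0.767, -0.001], [-0.004, -0.003, -1.0]]
force: [-0.1, 0.1, -0.3]
grip_width: 0.0725
gripper_force: 0.0
```

Request:
send_rows(xyz=[[0,0,0],[0,0,0],[0,0,0],[0,0,0],[0,0,0],[0,0,0],[0,0,0],[0,0,0]], rot=[[0,0,0],[0,0,0],[0,0,0],[0,0,0],[0,0,0],[0,0,0],[0,0,0],[0,0,0]], hand=0, force=40)

```text
t: 3.45
eef_pos: [0.6261, -0.0706, 0.0475]
tool_rot: [[0.765, 0.644, 0.002], [0.644, -0.765, -0.001], [0.001, 0.002, -1.0]]
force: [-0.8, -0.4, 7.1]
grip_width: 0.0214
gripper_force: 40.2
```

```bash
python3 - <<'E'
from h import *
s=monitor.observe();print(s['t'],s['eef_pos'],s['grip_width'],s['gripper_force'],s['force'],s['qpos'].round(1))
c=[]
for n,(x0,y0) in (('side',(250,135)),('scene',(270,130))):
    im=eyes.get_image(n); cv2.imwrite(f'pics/{n}1.png',im); c.append(cv2.resize(im[y0:y0+110,x0:x0+133],(400,330),interpolation=cv2.INTER_CUBIC))
cv2.imwrite('pics/g1.png',np.hstack(c))
E
```

```text
3.45 [ 0.626141   -0.07061179  0.04746679] 0.02135304999361878 40.22617042064667 [-0.82902133 -0.40404032  7.06275475] [  6.2  41.2  -6.6 100.6   7.1  38.5 -54.2]
```

View pics/g1.png

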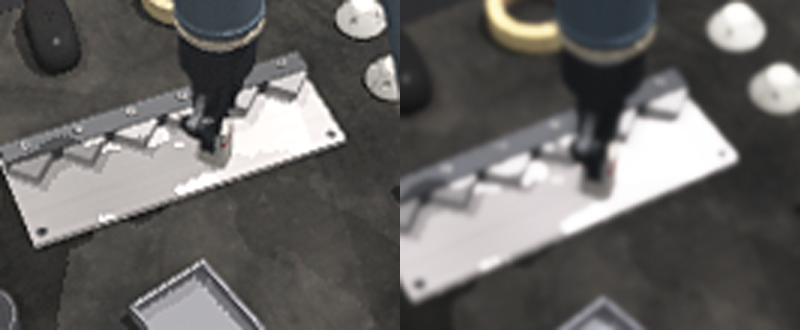

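Request:
send_rows(xyz=[[0,0,-10],[0,0,-25],[0,0,-40],[0,0,-55],[0,0,-55],[0,0,-55]], rot=[[0,0,0],[0,0,0],[0,0,0],[0,0,0],[0,0,0],[0,0,0]])

```text
t: 4.05
eef_pos: [0.6258, -0.0702, 0.102]
tool_rot: [[0.765, 0.644, 0.001], [0.644, -0.765, -0.0], [0.001, 0.001, -1.0]]
force: [-0.3, -0.4, -3.0]
grip_width: 0.0217
gripper_force: 39.7
```

```bash
python3 - <<'E'
from h import *
s=monitor.observe();print(s['t'],s['eef_pos'],s['grip_width'],s['gripper_force'],s['force'],s['qpos'].round(1))
im=eyes.get_image('wrist'); cv2.imwrite('pics/w2.png',im)
im2=eyes.get_image('side'); cv2.imwrite('pics/side2.png',im2)
cv2.imwrite('pics/g2.png',np.hstack([cv2.resize(im[150:400,220:420],(400,500)),cv2.resize(im2[120:245,265:365],(400,500),interpolation=cv2.INTER_CUBIC)]))
E
```

```text
4.05 [ 0.62578495 -0.07017089  0.10204532] 0.021659529027149974 39.68711793422699 [-0.30935099 -0.3559993  -3.0221539 ] [  6.6  37.1  -7.2  98.4   6.2  44.8 -53.5]
```

View pics/g2.png

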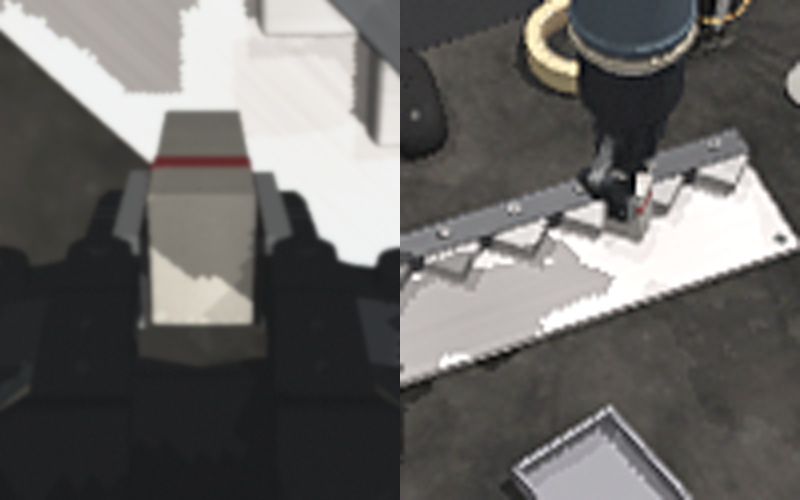

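The block is squarely held (its 3 N weight confirms it). Now to the tray.

```bash
python3 - <<'E'
from h import *
print(plan([.45,.037,.10],40)); print(plan([.45,.037,.042],40))
E
```

```text
(array([ -64.7, -194.6,    0.8]), array([-0.1,  0.1,  0.1]))
(array([ -64.7, -194.5,   58.8]), array([-0.1,  0.1,  0.1]))
```

Request:
send_rows(xyz=[[-10,-30,0],[-21,-63,0],[-32,-97,0],[-44,-131,0],[-55,-165,0],[-65,-194,0],[-65,-194,0],[-65,-194,20],[-65,-194,38],[-65,-194,50],[-65,-194,56],[-65,-194,58.5]], rot=[[0,0,0],[0,0,0],[0,0,0],[0,0,0],[0,0,0],[0,0,0],[0,0,0],[0,0,0],[0,0,0],[0,0,0],[0,0,0],[0,0,0]])

```text
t: 5.15
eef_pos: [0.4502, 0.0362, 0.0416]
tool_rot: [[0.765, 0.644, -0.002], [0.644, -0.765, -0.0], [-0.002, -0.001, -1.0]]
force: [0.2, 0.1, -2.9]
grip_width: 0.0216
gripper_force: 40.2
```

Request:
send_rows(xyz=[[0,0,0],[0,0,0],[0,0,0]], rot=[[0,0,0],[0,0,0],[0,0,0]])

```text
t: 5.4
eef_pos: [0.4512, 0.0363, 0.0433]
tool_rot: [[0.765, 0.644, 0.001], [0.644, -0.765, 0.0], [0.001, 0.0, -1.0]]
force: [-0.1, -0.1, -2.9]
grip_width: 0.0212
gripper_force: 40.3
```

Request:
send_rows(xyz=[[0,0,1],[0,0,2],[0,0,2],[0,0,2]], rot=[[0,0,0],[0,0,0],[0,0,0],[0,0,0]])

```text
t: 5.73
eef_pos: [0.4512, 0.0363, 0.0414]
tool_rot: [[0.765, 0.644, 0.001], [0.644, -0.765, 0.0], [0.001, 0.001, -1.0]]
force: [-0.5, 0.5, 5.9]
grip_width: 0.0214
gripper_force: 41.4
```

Request:
send_rows(xyz=[[0,0,0],[0,0,0],[0,0,0],[0,0,-20],[0,0,-55],[0,0,-95],[0,0,-130],[0,0,-165],[0,0,-165]], rot=[[0,0,0],[0,0,0],[0,0,0],[0,0,0],[0,0,0],[0,0,0],[0,0,0],[0,0,0],[0,0,0]], hand=0.8)

```text
t: 6.48
eef_pos: [0.4536, 0.0368, 0.2117]
tool_rot: [[0.765, 0.644, 0.009], [0.644, -0.765, 0.001], [0.008, 0.005, -1.0]]
force: [0.6, 0.1, -0.5]
grip_width: 0.0682
gripper_force: 0.0
```

```bash
python3 - <<'E'
from h import *
print(monitor.observe()['eef_pos'],plan([.501,.228,.205],87)); print(plan([.501,.228,.115],87))
E
```

```text
[0.45360923 0.03680842 0.21165982] (array([ 159.3, -115.8,    7.4]), array([  0.5,  -0.3, -46.9]))
(array([ 158.6, -116.3,   97.4]), array([  0.5,  -0.3, -46.9]))
```

Request:
send_rows(xyz=[[30,-21,1],[60,-42,1],[90,-63,1],[120,-85,1],[145,-103,1],[161.5,-114.5,1],[161.5,-114.5,1],[161.5,-114.5,20],[161.5,-114.5,45],[161.5,-114.5,70],[161.5,-114.5,91.5],[161.5,-114.5,91.5]], rot=[[0,0,-7],[0,0,-14],[0,0,-21],[0,0,-28],[0,0,-35],[0,0,-42],[0,0,-47],[0,0,-47],[0,0,-47],[0,0,-47],[0,0,-47],[0,0,-47]])

```text
t: 7.48
eef_pos: [0.4986, 0.2267, 0.1105]
tool_rot: [[0.051, 0.999, -0.006], [0.999, -0.051, -0.003], [-0.003, -0.006, -1.0]]
force: [-0.9, -0.3, -0.1]
grip_width: 0.0687
gripper_force: 0.0
```

Request:
send_rows(xyz=[[0,0,0],[0,0,0],[0,0,0],[0,0,0],[0,0,0],[0,0,0],[0,0,0],[0,0,0],[0,0,0],[0,0,0]], rot=[[0,0,0],[0,0,0],[0,0,0],[0,0,0],[0,0,0],[0,0,0],[0,0,0],[0,0,0],[0,0,0],[0,0,0]], hand=0, force=50)

```text
t: 8.32
eef_pos: [0.5015, 0.2283, 0.1154]
tool_rot: [[0.051, 0.999, 0.002], [0.999, -0.051, 0.001], [0.001, 0.002, -1.0]]
force: [1.2, -0.1, 6.3]
grip_width: 0.0148
gripper_force: 49.8
```

Request:
send_rows(xyz=[[0,0,-10],[0,0,-25],[0,0,-40],[0,0,-55],[0,0,-70],[0,0,-85],[0,0,-98],[0,0,-98],[0,0,-98]], rot=[[0,0,0],[0,0,0],[0,0,0],[0,0,0],[0,0,0],[0,0,0],[0,0,0],[0,0,0],[0,0,0]])

```text
t: 9.07
eef_pos: [0.5006, 0.2279, 0.2127]
tool_rot: [[0.051, 0.999, 0.001], [0.999, -0.051, 0.0], [0.0, 0.001, -1.0]]
force: [0.3, -0.6, -3.8]
grip_width: 0.0149
gripper_force: 49.1
```

```bash
cat >> h.py <<'E'
YP=np.array([.0567,.9984]); XP=np.array([.9984,-.0567]); C=np.array([.656,-.036])
def notch(i,back=0.): return C+YP*(.06*(3-i))-XP*back
E
python3 - <<'E'
from h import *
s=monitor.observe();print(s['eef_pos'],s['qpos'].round(1)); n=notch(1,.025); print(n)
print(plan([*n,.213],86.75)); print(plan([*n,.118],86.75))
E
```

```text
[0.50055036 0.22788863 0.21271805] [-14.2  24.8 -21.9 103.1  11.2  54.2 -43.8]
[0.637844  0.0852255]
(array([-135.5,  144.4,   -0.2]), array([ 0. , -0. ,  0.3]))
(array([-135.5,  144.3,   94.8]), array([ 0. , -0. ,  0.3]))
```

Request:
send_rows(xyz=[[-25,27,0],[-50,54,0],[-75,80,0],[-100,107,0],[-120,128,0],[-135.5,144.4,0],[-135.5,144.4,0],[-135.5,144.4,25],[-135.5,144.4,50],[-135.5,144.4,70],[-135.5,144.4,85],[-135.5,144.4,92]], rot=[[0,0,0],[0,0,0],[0,0,0],[0,0,0],[0,0,0],[0,0,0],[0,0,0],[0,0,0],[0,0,0],[0,0,0],[0,0,0],[0,0,0]])

```text
t: 10.07
eef_pos: [0.6359, 0.0851, 0.1173]
tool_rot: [[0.05, 0.999, -0.005], [0.999, -0.05, -0.001], [-0.001, -0.005, -1.0]]
force: [-12.8, -2.3, 61.9]
grip_width: 0.0146
gripper_force: 55.6
```

Request:
send_rows(xyz=[[0,0,1],[0,0,2.5],[0,0,2.5],[0,0,2.5]], rot=[[0,0,0],[0,0,0],[0,0,0],[0,0,0]])

```text
t: 10.4
eef_pos: [0.6379, 0.0854, 0.1177]
tool_rot: [[0.051, 0.999, -0.0], [0.999, -0.051, -0.0], [-0.0, -0.0, -1.0]]
force: [0.5, -0.9, -3.7]
grip_width: 0.0148
gripper_force: 49.3
```

Request:
send_rows(xyz=[[0,4,0],[0,8,0],[0,12,0],[0,15,0],[0,18,0],[0,20,0],[0,20,0],[0,20,0]], rot=[[0,0,0],[0,0,0],[0,0,0],[0,0,0],[0,0,0],[0,0,0],[0,0,0],[0,0,0]])

```text
t: 11.07
eef_pos: [0.658, 0.0843, 0.1177]
tool_rot: [[0.051, 0.999, -0.0], [0.999, -0.051, 0.0], [0.0, -0.0, -1.0]]
force: [0.8, -0.2, -3.5]
grip_width: 0.0145
gripper_force: 49.3
```

Request:
send_rows(xyz=[[0,1,0],[0,2,0],[0,3,0],[0,4,0],[0,4,0],[0,4,0]], rot=[[0,0,0],[0,0,0],[0,0,0],[0,0,0],[0,0,0],[0,0,0]])

```text
t: 11.57
eef_pos: [0.662, 0.0841, 0.1178]
tool_rot: [[0.051, 0.999, -0.0], [0.999, -0.051, 0.0], [0.0, -0.0, -1.0]]
force: [-0.5, 0.0, -3.3]
grip_width: 0.0144
gripper_force: 49.3
```

Request:
send_rows(xyz=[[0,1,0],[0,2,0],[0,3,0],[0,4,0],[0,4,0],[0,4,0]], rot=[[0,0,0],[0,0,0],[0,0,0],[0,0,0],[0,0,0],[0,0,0]])

```text
t: 12.07
eef_pos: [0.6656, 0.0837, 0.1177]
tool_rot: [[0.051, 0.999, -0.001], [0.999, -0.051, -0.0], [-0.0, -0.001, -1.0]]
force: [-2.7, -1.4, -2.5]
grip_width: 0.0143
gripper_force: 49.7
```

Request:
send_rows(xyz=[[0,1,0],[0,2,0],[0,2,0],[0,2,0]], rot=[[0,0,0],[0,0,0],[0,0,0],[0,0,0]])

```text
t: 12.4
eef_pos: [0.6667, 0.0837, 0.1178]
tool_rot: [[0.051, 0.999, -0.003], [0.999, -0.051, -0.0], [-0.001, -0.002, -1.0]]
force: [-7.3, -0.9, 2.4]
grip_width: 0.0144
gripper_force: 50.8
```

Request:
send_rows(xyz=[[0,0,0.5],[0,0,0.5],[0,0,0.5],[0,0,0.5]], rot=[[0,0,0],[0,0,0],[0,0,0],[0,0,0]])

```text
t: 12.73
eef_pos: [0.6667, 0.0837, 0.1178]
tool_rot: [[0.051, 0.999, -0.002], [0.999, -0.051, -0.0], [-0.001, -0.002, -1.0]]
force: [-7.2, -1.0, 5.3]
grip_width: 0.0144
gripper_force: 51.3
```

Request:
send_rows(xyz=[[0,0,0],[0,0,0],[0,0,0],[0,0,0],[0,0,-20],[0,0,-45],[0,0,-75],[0,0,-90],[0,0,-90],[0,0,-90]], rot=[[0,0,0],[0,0,0],[0,0,0],[0,0,0],[0,0,0],[0,0,0],[0,0,0],[0,0,0],[0,0,0],[0,0,0]], hand=0.6)

```text
t: 13.57
eef_pos: [0.6687, 0.0839, 0.2084]
tool_rot: [[0.051, 0.999, 0.003], [0.999, -0.051, 0.0], [0.001, 0.003, -1.0]]
force: [-0.4, 0.2, -1.2]
grip_width: 0.0511
gripper_force: 0.0
```

```bash
python3 - <<'E'
from h import *
import pickle
s=monitor.observe(); im=eyes.get_image('wrist'); cv2.imwrite('pics/w3.png',im); pickle.dump(s,open('s3.pkl','wb')); im2=eyes.get_image('side'); cv2.imwrite('pics/side3.png',im2)
cv2.imwrite('pics/g3.png',np.hstack([cv2.resize(im[0:400,160:560],(500,500)),cv2.resize(im2[145:325,190:298],(300,500),interpolation=cv2.INTER_CUBIC)]))
print(s['eef_pos'],s['grip_width'])
for P in ([.4,.225],[.448,.276],[.5,.329]): print(plan([*P,.215],87,s))
E
```

```text
[0.66869091 0.08389137 0.20835543] 0.05109942559182367
(array([ 127.2, -275.5,   -7.3]), array([ 0.1, -0. ,  0.1]))
(array([ 180.6, -230.2,   -7.1]), array([ 0.1, -0. ,  0.1]))
(array([ 236.2, -181. ,   -7. ]), array([ 0.1, -0. ,  0.1]))
```

View pics/g3.png

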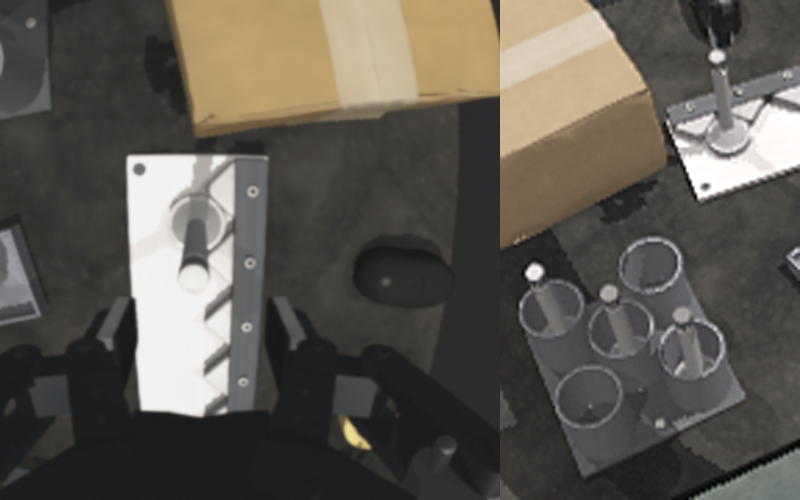

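Spindle 1 stands in notch 1, seated. Next is the spindle at (0.40, 0.225).

Request:
send_rows(xyz=[[14,-31,0],[28,-62,0],[42,-93,0],[57,-124,0],[71,-155,0],[85,-186,0],[99,-215,0],[112,-242,0],[121,-262,0],[127,-275.5,0],[127,-275.5,0],[127,-275.5,0]], rot=[[0,0,0],[0,0,0],[0,0,0],[0,0,0],[0,0,0],[0,0,0],[0,0,0],[0,0,0],[0,0,0],[0,0,0],[0,0,0],[0,0,0]], hand=0.8)

```text
t: 14.67
eef_pos: [0.3988, 0.2246, 0.2068]
tool_rot: [[0.049, 0.999, -0.001], [0.999, -0.049, -0.001], [-0.001, -0.001, -1.0]]
force: [0.1, -0.2, -0.2]
grip_width: 0.0687
gripper_force: 0.0
```

Request:
send_rows(xyz=[[0,0,15],[0,0,35],[0,0,55],[0,0,70],[0,0,82],[0,0,90],[0,0,93],[0,0,93],[0,0,93]], rot=[[0,0,0],[0,0,0],[0,0,0],[0,0,0],[0,0,0],[0,0,0],[0,0,0],[0,0,0],[0,0,0]])

```text
t: 15.42
eef_pos: [0.3997, 0.2245, 0.1145]
tool_rot: [[0.051, 0.999, 0.0], [0.999, -0.051, 0.0], [0.0, 0.0, -1.0]]
force: [-0.3, 0.2, -0.4]
grip_width: 0.0681
gripper_force: 0.0
```

Request:
send_rows(xyz=[[0,0,0],[0,0,0],[0,0,0],[0,0,0],[0,0,0],[0,0,0],[0,0,0],[0,0,0],[0,0,0],[0,0,0]], rot=[[0,0,0],[0,0,0],[0,0,0],[0,0,0],[0,0,0],[0,0,0],[0,0,0],[0,0,0],[0,0,0],[0,0,0]], hand=0)

```text
t: 16.25
eef_pos: [0.3995, 0.2247, 0.1145]
tool_rot: [[0.051, 0.999, 0.0], [0.999, -0.051, 0.0], [0.0, 0.0, -1.0]]
force: [2.0, -0.3, 4.3]
grip_width: 0.0146
gripper_force: 49.2
```

Request:
send_rows(xyz=[[0,0,-12],[0,0,-30],[0,0,-48],[0,0,-66],[0,0,-84],[0,0,-98],[0,0,-98],[0,0,-98]], rot=[[0,0,0],[0,0,0],[0,0,0],[0,0,0],[0,0,0],[0,0,0],[0,0,0],[0,0,0]])

```text
t: 16.92
eef_pos: [0.3991, 0.2244, 0.2121]
tool_rot: [[0.051, 0.999, 0.0], [0.999, -0.051, -0.0], [-0.0, 0.0, -1.0]]
force: [-0.2, 0.9, -3.2]
grip_width: 0.0148
gripper_force: 49.1
```

Request:
send_rows(xyz=[[-20,27,0],[-42,57,0],[-64,87,0],[-86,117,0],[-108,147,0],[-130,177,0],[-150,205,0],[-168,228,0],[-180,245,0],[-187,253.5,0],[-187,253.5,0],[-187,253.5,0]], rot=[[0,0,0],[0,0,0],[0,0,0],[0,0,0],[0,0,0],[0,0,0],[0,0,0],[0,0,0],[0,0,0],[0,0,0],[0,0,0],[0,0,0]])

```text
t: 17.92
eef_pos: [0.6419, 0.0254, 0.2106]
tool_rot: [[0.051, 0.999, -0.003], [0.999, -0.051, 0.0], [0.0, -0.003, -1.0]]
force: [-0.8, 0.8, -4.0]
grip_width: 0.0146
gripper_force: 49.4
```

Request:
send_rows(xyz=[[0,0,15],[0,0,35],[0,0,52],[0,0,66],[0,0,77],[0,0,85],[0,0,90],[0,0,93],[0,0,94.5],[0,0,94.5],[0,0,94.5]], rot=[[0,0,0],[0,0,0],[0,0,0],[0,0,0],[0,0,0],[0,0,0],[0,0,0],[0,0,0],[0,0,0],[0,0,0],[0,0,0]])

```text
t: 18.83
eef_pos: [0.6433, 0.025, 0.1183]
tool_rot: [[0.051, 0.999, 0.001], [0.999, -0.051, 0.0], [0.0, 0.001, -1.0]]
force: [-0.3, -0.7, -2.9]
grip_width: 0.0146
gripper_force: 49.3
```

Request:
send_rows(xyz=[[0,4,0.5],[0,8,1],[0,12,1.4],[0,14,1.4],[0,16,1.4],[0,17,1.4],[0,18,1.4],[0,18,1.4],[0,18,1.4]], rot=[[0,0,0],[0,0,0],[0,0,0],[0,0,0],[0,0,0],[0,0,0],[0,0,0],[0,0,0],[0,0,0]])

```text
t: 19.58
eef_pos: [0.6609, 0.0241, 0.1165]
tool_rot: [[0.051, 0.999, 0.0], [0.999, -0.051, 0.0], [0.0, 0.0, -1.0]]
force: [-3.3, -0.7, 1.0]
grip_width: 0.015
gripper_force: 49.8
```

Request:
send_rows(xyz=[[0,1,0],[0,2,0],[0,3,0],[0,3,0],[0,3,0]], rot=[[0,0,0],[0,0,0],[0,0,0],[0,0,0],[0,0,0]])

```text
t: 20.0
eef_pos: [0.6624, 0.024, 0.1167]
tool_rot: [[0.051, 0.999, -0.003], [0.999, -0.051, -0.0], [-0.0, -0.003, -1.0]]
force: [-8.9, 0.2, 8.9]
grip_width: 0.0145
gripper_force: 51.0
```

Request:
send_rows(xyz=[[0,1,-0.3],[0,1,-0.3],[0,1,-0.3]], rot=[[0,0,0],[0,0,0],[0,0,0]])

```text
t: 20.25
eef_pos: [0.6629, 0.0239, 0.1167]
tool_rot: [[0.05, 0.999, -0.004], [0.999, -0.05, -0.0], [-0.001, -0.004, -1.0]]
force: [-8.9, 0.4, 8.5]
grip_width: 0.0151
gripper_force: 51.1
```

Request:
send_rows(xyz=[[0,0,0],[0,0,0],[0,0,0],[0,0,0],[0,0,-20],[0,0,-45],[0,0,-75],[0,0,-90],[0,0,-90],[0,0,-90]], rot=[[0,0,0],[0,0,0],[0,0,0],[0,0,0],[0,0,0],[0,0,0],[0,0,0],[0,0,0],[0,0,0],[0,0,0]], hand=0.6)

```text
t: 21.08
eef_pos: [0.6656, 0.0238, 0.2076]
tool_rot: [[0.051, 0.999, 0.002], [0.999, -0.051, 0.0], [0.0, 0.002, -1.0]]
force: [-0.7, -0.2, -1.1]
grip_width: 0.0511
gripper_force: 0.0
```

```bash
python3 - <<'E'
from h import *
import pickle
s=monitor.observe(); im=eyes.get_image('wrist'); cv2.imwrite('pics/w4.png',im); pickle.dump(s,open('s4.pkl','wb')); im2=eyes.get_image('side'); cv2.imwrite('pics/side4.png',im2)
cv2.imwrite('pics/g4.png',np.hstack([cv2.resize(im[0:330,220:420],(400,600)),cv2.resize(im2[145:325,190:310],(400,600),interpolation=cv2.INTER_CUBIC)]))
print(s['eef_pos'],s['grip_width'])
print(plan([.4495,.2762,.205],87,s))
# change detection of rack tips vs first image
a=cv2.imread('pics/side0.png')
for p in [(202.6,242.6),(229.4,250.6)]:
    t=a[int(p[1])-6:int(p[1])+7,int(p[0])-6:int(p[0])+7]; w=im2[int(p[1])-20:int(p[1])+21,int(p[0])-20:int(p[0])+21]
    print(cv2.minMaxLoc(cv2.matchTemplate(w,t,cv2.TM_CCOEFF_NORMED)))
E
```

```text
[0.66562554 0.02382932 0.20762558] 0.05106465994092638
(array([ 241. , -228.7,    2.1]), array([ 0.1, -0. ,  0.1]))
(-0.48028963804244995, 0.9944034814834595, (5, 7), (14, 14))
(-0.36870265007019043, 0.9472479224205017, (25, 26), (14, 14))
```

View pics/g4.png

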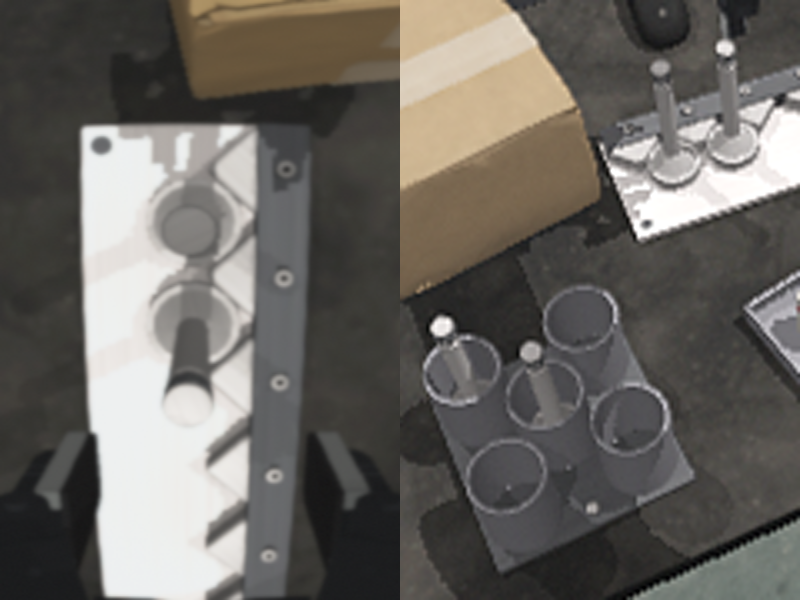

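Both spindles look seated. Next is the centre cup (0.4495, 0.276).

Request:
send_rows(xyz=[[25,-24,0],[50,-48,0],[75,-71,0],[100,-95,0],[126,-120,0],[152,-144,0],[177,-168,0],[200,-190,0],[222,-211,0],[236,-224,0],[241,-229,2],[241,-229,2]], rot=[[0,0,0],[0,0,0],[0,0,0],[0,0,0],[0,0,0],[0,0,0],[0,0,0],[0,0,0],[0,0,0],[0,0,0],[0,0,0],[0,0,0]], hand=0.8)

```text
t: 22.18
eef_pos: [0.447, 0.2772, 0.2037]
tool_rot: [[0.048, 0.999, -0.002], [0.999, -0.048, -0.0], [-0.001, -0.002, -1.0]]
force: [-0.3, -0.7, -1.0]
grip_width: 0.0681
gripper_force: 0.0
```

Request:
send_rows(xyz=[[0,0,15],[0,0,35],[0,0,55],[0,0,70],[0,0,82],[0,0,88],[0,0,91],[0,0,91],[0,0,91]], rot=[[0,0,0],[0,0,0],[0,0,0],[0,0,0],[0,0,0],[0,0,0],[0,0,0],[0,0,0],[0,0,0]])

```text
t: 22.93
eef_pos: [0.449, 0.2758, 0.114]
tool_rot: [[0.052, 0.999, 0.0], [0.999, -0.052, 0.0], [0.0, 0.0, -1.0]]
force: [-0.1, 0.2, 0.2]
grip_width: 0.0684
gripper_force: 0.0
```

Request:
send_rows(xyz=[[0,0,0],[0,0,0],[0,0,0],[0,0,0],[0,0,0],[0,0,0],[0,0,0],[0,0,0],[0,0,0],[0,0,0]], rot=[[0,0,0],[0,0,0],[0,0,0],[0,0,0],[0,0,0],[0,0,0],[0,0,0],[0,0,0],[0,0,0],[0,0,0]], hand=0)

```text
t: 23.77
eef_pos: [0.4486, 0.2762, 0.1139]
tool_rot: [[0.051, 0.999, 0.0], [0.999, -0.051, 0.0], [0.0, 0.0, -1.0]]
force: [1.2, 0.0, 3.9]
grip_width: 0.0149
gripper_force: 49.3
```

Request:
send_rows(xyz=[[0,0,-12],[0,0,-30],[0,0,-48],[0,0,-66],[0,0,-84],[0,0,-98],[0,0,-98],[0,0,-98]], rot=[[0,0,0],[0,0,0],[0,0,0],[0,0,0],[0,0,0],[0,0,0],[0,0,0],[0,0,0]])

```text
t: 24.43
eef_pos: [0.4483, 0.276, 0.2114]
tool_rot: [[0.051, 0.999, 0.0], [0.999, -0.051, -0.0], [-0.0, 0.0, -1.0]]
force: [0.2, -0.8, -3.6]
grip_width: 0.0148
gripper_force: 49.2
```

Request:
send_rows(xyz=[[-25,17,0],[-53,36,0],[-81,55,0],[-109,75,0],[-137,94,0],[-165,113,0],[-193,132,0],[-221,151,0],[-248,170,0],[-272,186,0],[-290,199,0],[-301,206,0]], rot=[[0,0,0],[0,0,0],[0,0,0],[0,0,0],[0,0,0],[0,0,0],[0,0,0],[0,0,0],[0,0,0],[0,0,0],[0,0,0],[0,0,0]])

```text
t: 25.43
eef_pos: [0.6391, -0.0385, 0.2092]
tool_rot: [[0.054, 0.999, -0.003], [0.999, -0.054, -0.001], [-0.002, -0.003, -1.0]]
force: [0.3, -0.6, -3.6]
grip_width: 0.0147
gripper_force: 49.3
```

Request:
send_rows(xyz=[[0,0,0],[0,0,12],[0,0,32],[0,0,50],[0,0,65],[0,0,76],[0,0,84],[0,0,90],[0,0,93],[0,0,94.5],[0,0,94.5],[0,0,94.5]], rot=[[0,0,0],[0,0,0],[0,0,0],[0,0,0],[0,0,0],[0,0,0],[0,0,0],[0,0,0],[0,0,0],[0,0,0],[0,0,0],[0,0,0]])

```text
t: 26.43
eef_pos: [0.6393, -0.0349, 0.1178]
tool_rot: [[0.051, 0.999, 0.001], [0.999, -0.051, 0.0], [0.0, 0.001, -1.0]]
force: [-0.5, 0.8, -3.0]
grip_width: 0.0144
gripper_force: 49.2
```

Request:
send_rows(xyz=[[0,4,0.5],[0,8,1],[0,12,1.4],[0,14,1.4],[0,16,1.4],[0,17,1.4],[0,18,1.4],[0,18,1.4],[0,18,1.4]], rot=[[0,0,0],[0,0,0],[0,0,0],[0,0,0],[0,0,0],[0,0,0],[0,0,0],[0,0,0],[0,0,0]])

```text
t: 27.18
eef_pos: [0.6568, -0.0358, 0.1159]
tool_rot: [[0.051, 0.999, 0.0], [0.999, -0.051, 0.0], [0.0, 0.0, -1.0]]
force: [-1.4, 0.1, 0.4]
grip_width: 0.0146
gripper_force: 49.6
```

Request:
send_rows(xyz=[[0,1,0],[0,2,0],[0,3,0],[0,3,0],[0,3,0]], rot=[[0,0,0],[0,0,0],[0,0,0],[0,0,0],[0,0,0]])

```text
t: 27.6
eef_pos: [0.6589, -0.036, 0.116]
tool_rot: [[0.051, 0.999, -0.002], [0.999, -0.051, -0.0], [-0.0, -0.002, -1.0]]
force: [-6.3, 0.7, 6.5]
grip_width: 0.0147
gripper_force: 50.3
```

Request:
send_rows(xyz=[[0,1,-0.3],[0,1,-0.3],[0,1,-0.3]], rot=[[0,0,0],[0,0,0],[0,0,0]])

```text
t: 27.85
eef_pos: [0.6593, -0.036, 0.116]
tool_rot: [[0.051, 0.999, -0.003], [0.999, -0.051, -0.0], [-0.0, -0.003, -1.0]]
force: [-7.7, 0.3, 6.1]
grip_width: 0.0147
gripper_force: 50.4
```

Request:
send_rows(xyz=[[0,0,0],[0,0,0],[0,0,0],[0,0,0],[0,0,-20],[0,0,-45],[0,0,-75],[0,0,-90],[0,0,-90],[0,0,-90]], rot=[[0,0,0],[0,0,0],[0,0,0],[0,0,0],[0,0,0],[0,0,0],[0,0,0],[0,0,0],[0,0,0],[0,0,0]], hand=0.6)

```text
t: 28.68
eef_pos: [0.6615, -0.036, 0.207]
tool_rot: [[0.051, 0.999, 0.002], [0.999, -0.051, -0.0], [0.0, 0.002, -1.0]]
force: [-0.9, 0.2, -0.3]
grip_width: 0.0513
gripper_force: 0.0
```

```bash
python3 - <<'E'
from h import *
s=monitor.observe(); im2=eyes.get_image('side'); cv2.imwrite('pics/side5.png',im2); im=eyes.get_image('wrist'); cv2.imwrite('pics/w5.png',im)
print(s['eef_pos'],plan([.5,.329,.206],87,s))
a=cv2.imread('pics/side0.png');b=cv2.imread('pics/side4.png')
def m(src,p,k=7,w=20):
    u,v=p; t=src[v-k:v+k+1,u-k:u+k+1]; W=im2[v-w:v+w+1,u-w:u+w+1]; r_=cv2.minMaxLoc(cv2.matchTemplate(W,t,cv2.TM_CCOEFF_NORMED)); print(p,round(r_[1],3),np.array(r_[3])-(w-k))
m(a,(203,243)); 
for q in ([.666,.084,.16],[.6625,.024,.16]): m(b,tuple(int(round(v)) for v in w2px('side',[q])[0]))
E
```

```text
[ 0.66153165 -0.03603089  0.20695786] (array([ 356.3, -179.9,    0.6]), array([ 0.1, -0. ,  0.1]))
(203, 243) 1.0 [0 0]
(268, 164) 0.998 [0 0]
(287, 158) 0.917 [0 0]
```

```bash
python3 - <<'E'
from h import *
for u,v in ((185,238),(230,215)): print(px2w('side',u,v,0).round(3))
E
```

```text
[0.64  0.377 0.   ]
[0.659 0.229 0.   ]
```

Request:
send_rows(xyz=[[28,-14,0],[61,-31,0],[94,-48,0],[127,-64,0],[160,-81,0],[193,-98,0],[226,-114,0],[259,-131,0],[292,-147,0],[322,-163,0],[345,-174,0],[356,-180,1]], rot=[[0,0,0],[0,0,0],[0,0,0],[0,0,0],[0,0,0],[0,0,0],[0,0,0],[0,0,0],[0,0,0],[0,0,0],[0,0,0],[0,0,0]], hand=0.8)

```text
t: 29.78
eef_pos: [0.4965, 0.3326, 0.204]
tool_rot: [[0.046, 0.999, -0.002], [0.999, -0.046, 0.001], [0.001, -0.002, -1.0]]
force: [0.3, 0.2, 1.0]
grip_width: 0.0679
gripper_force: 0.0
```

Request:
send_rows(xyz=[[0,0,0],[0,0,0],[0,0,12],[0,0,32],[0,0,52],[0,0,68],[0,0,80],[0,0,88],[0,0,91],[0,0,91],[0,0,91]], rot=[[0,0,0],[0,0,0],[0,0,0],[0,0,0],[0,0,0],[0,0,0],[0,0,0],[0,0,0],[0,0,0],[0,0,0],[0,0,0]])

```text
t: 30.7
eef_pos: [0.4998, 0.3281, 0.1145]
tool_rot: [[0.052, 0.999, 0.001], [0.999, -0.052, 0.0], [0.0, 0.001, -1.0]]
force: [0.2, -0.6, -0.4]
grip_width: 0.0682
gripper_force: 0.0
```

Request:
send_rows(xyz=[[0,0,0],[0,0,0],[0,0,0],[0,0,0],[0,0,0],[0,0,0],[0,0,0],[0,0,0],[0,0,0],[0,0,0]], rot=[[0,0,0],[0,0,0],[0,0,0],[0,0,0],[0,0,0],[0,0,0],[0,0,0],[0,0,0],[0,0,0],[0,0,0]], hand=0)

```text
t: 31.53
eef_pos: [0.4994, 0.3287, 0.1144]
tool_rot: [[0.051, 0.999, 0.0], [0.999, -0.051, 0.0], [0.0, 0.0, -1.0]]
force: [0.5, 0.7, 3.4]
grip_width: 0.0147
gripper_force: 49.1
```

Request:
send_rows(xyz=[[0,0,-12],[0,0,-30],[0,0,-48],[0,0,-66],[0,0,-84],[0,0,-98],[0,0,-98],[0,0,-98]], rot=[[0,0,0],[0,0,0],[0,0,0],[0,0,0],[0,0,0],[0,0,0],[0,0,0],[0,0,0]])

```text
t: 32.2
eef_pos: [0.499, 0.3285, 0.2118]
tool_rot: [[0.051, 0.999, 0.0], [0.999, -0.051, 0.0], [0.0, 0.0, -1.0]]
force: [0.7, -1.1, -2.4]
grip_width: 0.015
gripper_force: 49.0
```

Request:
send_rows(xyz=[[-28,7,0],[-64,16,0],[-100,26,0],[-136,35,0],[-172,44,0],[-208,53,0],[-244,62,0],[-280,71,0],[-316,80,0],[-350,90,0],[-384,98,0],[-408,107,0]], rot=[[0,0,0],[0,0,0],[0,0,0],[0,0,0],[0,0,0],[0,0,0],[0,0,0],[0,0,0],[0,0,0],[0,0,0],[0,0,0],[0,0,0]])

```text
t: 33.2
eef_pos: [0.584, -0.0884, 0.2101]
tool_rot: [[0.054, 0.999, -0.003], [0.999, -0.054, -0.001], [-0.001, -0.003, -1.0]]
force: [-0.5, -1.0, -1.5]
grip_width: 0.0145
gripper_force: 49.0
```

Request:
send_rows(xyz=[[-8,15,0],[-8,30,0],[-8,44,0],[-8,51,0],[-8,51,0],[-8,51,0]], rot=[[0,0,0],[0,0,0],[0,0,0],[0,0,0],[0,0,0],[0,0,0]])

```text
t: 33.7
eef_pos: [0.635, -0.0945, 0.2107]
tool_rot: [[0.05, 0.999, -0.002], [0.999, -0.05, 0.0], [0.0, -0.002, -1.0]]
force: [-0.4, -1.1, -2.5]
grip_width: 0.0148
gripper_force: 49.1
```

Request:
send_rows(xyz=[[0,0,12],[0,0,32],[0,0,50],[0,0,65],[0,0,76],[0,0,84],[0,0,90],[0,0,92.5],[0,0,93.5],[0,0,93.5],[0,0,93.5]], rot=[[0,0,0],[0,0,0],[0,0,0],[0,0,0],[0,0,0],[0,0,0],[0,0,0],[0,0,0],[0,0,0],[0,0,0],[0,0,0]])

```text
t: 34.62
eef_pos: [0.6362, -0.0949, 0.1193]
tool_rot: [[0.051, 0.999, 0.001], [0.999, -0.051, -0.0], [-0.0, 0.001, -1.0]]
force: [-0.2, -0.3, -2.5]
grip_width: 0.0147
gripper_force: 48.9
```

Request:
send_rows(xyz=[[0,4,1],[0,8,2],[0,12,2.7],[0,14,2.7],[0,16,2.7],[0,17,2.7],[0,18,2.7],[0,18,2.7],[0,18,2.7]], rot=[[0,0,0],[0,0,0],[0,0,0],[0,0,0],[0,0,0],[0,0,0],[0,0,0],[0,0,0],[0,0,0]])

```text
t: 35.37
eef_pos: [0.6537, -0.0958, 0.1163]
tool_rot: [[0.051, 0.999, -0.0], [0.999, -0.051, -0.0], [-0.0, -0.0, -1.0]]
force: [-5.6, -0.0, 5.1]
grip_width: 0.0148
gripper_force: 50.0
```

Request:
send_rows(xyz=[[0,1,0],[0,2,0],[0,3,0],[0,3,0],[0,3,0]], rot=[[0,0,0],[0,0,0],[0,0,0],[0,0,0],[0,0,0]])

```text
t: 35.78
eef_pos: [0.6552, -0.096, 0.1165]
tool_rot: [[0.051, 0.999, -0.003], [0.999, -0.051, -0.0], [-0.001, -0.003, -1.0]]
force: [-9.8, 0.7, 11.7]
grip_width: 0.0149
gripper_force: 51.5
```

Request:
send_rows(xyz=[[0,0.5,-0.8],[0,1.2,-0.8],[0,1.2,-0.8],[0,1.2,-0.8]], rot=[[0,0,0],[0,0,0],[0,0,0],[0,0,0]])

```text
t: 36.12
eef_pos: [0.656, -0.0965, 0.1165]
tool_rot: [[0.051, 0.999, -0.004], [0.999, -0.051, -0.001], [-0.001, -0.004, -1.0]]
force: [-8.4, -1.9, 7.3]
grip_width: 0.0153
gripper_force: 50.8
```

Request:
send_rows(xyz=[[0,0,0],[0,0,0],[0,0,0],[0,0,0],[0,0,-20],[0,0,-45],[0,0,-80],[0,0,-120],[0,0,-150],[0,0,-150],[0,0,-150],[0,0,-150]], rot=[[0,0,0],[0,0,0],[0,0,0],[0,0,0],[0,0,0],[0,0,0],[0,0,0],[0,0,0],[0,0,0],[0,0,0],[0,0,0],[0,0,0]], hand=0.6)

```text
t: 37.12
eef_pos: [0.6578, -0.096, 0.2661]
tool_rot: [[0.051, 0.999, -0.0], [0.999, -0.051, -0.0], [-0.0, -0.0, -1.0]]
force: [-0.2, -0.7, -0.9]
grip_width: 0.0514
gripper_force: 0.0
```

```bash
python3 - <<'E'
from h import *
import pickle
s=monitor.observe(); im=eyes.get_image('wrist'); cv2.imwrite('pics/w6.png',im); pickle.dump(s,open('s6.pkl','wb')); im2=eyes.get_image('side'); cv2.imwrite('pics/side6.png',im2)
cv2.imwrite('pics/g6.png',np.hstack([cv2.resize(im[0:300,260:460],(400,600),interpolation=cv2.INTER_CUBIC),cv2.resize(im2[130:220,245:305+30][:, :],(400,400),interpolation=cv2.INTER_CUBIC).__class__(0) if 0 else cv2.copyMakeBorder(cv2.resize(im2[135:220,250:335],(400,400),interpolation=cv2.INTER_CUBIC),0,200,0,0,cv2.BORDER_CONSTANT)]))
print(s['eef_pos'],s['qpos'].round(1))
E
```

```text
[ 0.65783166 -0.09597974  0.26612663] [ 14.3  31.6 -17.3  81.3   9.7  68.6  -7. ]
```

View pics/g6.png

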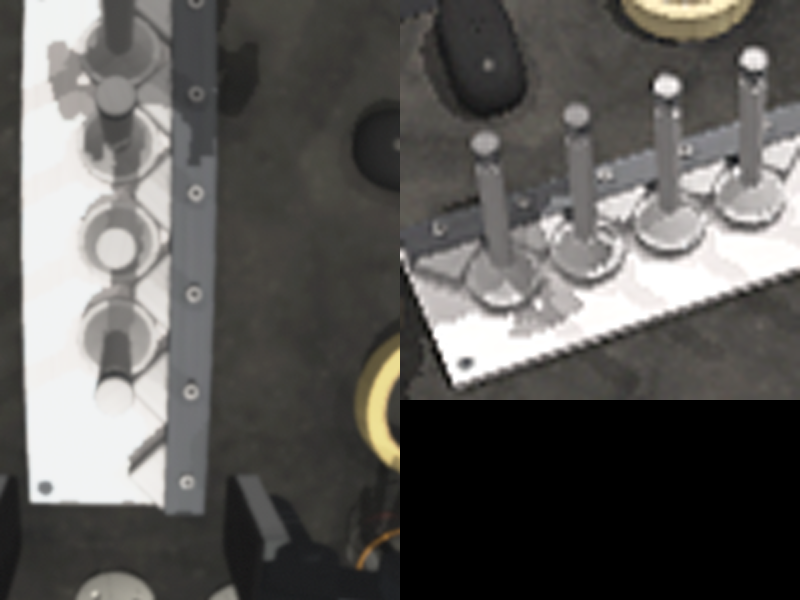

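```bash
python3 - <<'E'
from h import *
im=cv2.imread('pics/side6.png')
for i,(u,v) in enumerate([(485,145),(576,115),(667,86),(753,58)]): print('tip',px2w('side',250+u*.2125,135+v*.2125,.16).round(4)[:2])
for (u,v) in [(503,280),(586,248),(668,222),(750,195)]: print('foot',px2w('side',250+(u-400)*.2125+85*0+ (0),135+v*.2125,.024).round(4)[:2])
for (u,v) in [(485,145),(576,115),(667,86),(753,58)]: print('tip',px2w('side',250+(u-400)*.2125,135+v*.2125,.16).round(4)[:2])
a=cv2.imread('pics/side3.png');g=cv2.imread('pics/side5.png')
p=w2px('side',[[.666,.084,.02]])[0].round().astype(int);u,v=p
for n,b in (('4',cv2.imread('pics/side4.png')),('5',g),('6',im)):
    t=a[v-9:v+8,u-12:u+12];W=b[v-19:v+18,u-22:u+22];q=cv2.minMaxLoc(cv2.matchTemplate(W,t,cv2.TM_CCOEFF_NORMED));print(n,q[1],np.array(q[3])-10)
E
```

```text
tip [ 0.5526 -0.1352]
tip [ 0.5491 -0.1977]
tip [ 0.5447 -0.2613]
tip [ 0.5409 -0.3231]
foot [0.6577 0.0864]
foot [0.6579 0.0256]
foot [ 0.6536 -0.0339]
foot [ 0.65  -0.095]
tip [0.6602 0.0848]
tip [0.6579 0.025 ]
tip [ 0.6548 -0.036 ]
tip [ 0.6523 -0.0952]
4 0.8599197864532471 [0 0]
5 0.712333619594574 [0 0]
6 0.6740313172340393 [0 0]
```

Row of four stands straight: feet at ≈(120,50), (118,145), (115,243), (118,335) in the wrist crop, all against the V faces. Now over to the selector.

```bash
python3 - <<'E'
from h import *
print(plan([.446,-.304,.22],87))
E
```

```text
(array([-218.5, -200.4,   45.6]), array([-0.1, -0. ,  0.1]))
```

Request:
send_rows(xyz=[[-20,-25,0],[-45,-50,0],[-70,-75,0],[-98,-100,0],[-126,-124,0],[-154,-148,0],[-182,-170,10],[-205,-190,25],[-218,-200,40],[-218,-200,45],[-218,-200,45],[-218,-200,45]], rot=[[0,0,0],[0,0,0],[0,0,0],[0,0,0],[0,0,0],[0,0,0],[0,0,0],[0,0,0],[0,0,0],[0,0,0],[0,0,0],[0,0,0]])

```text
t: 38.22
eef_pos: [0.4477, -0.3026, 0.2211]
tool_rot: [[0.05, 0.999, -0.001], [0.999, -0.05, 0.001], [0.001, -0.001, -1.0]]
force: [-0.0, 0.3, -0.5]
grip_width: 0.0515
gripper_force: 0.0
```

```bash
python3 - <<'E'
from h import *
import pickle
s=monitor.observe(); im=eyes.get_image('wrist'); cv2.imwrite('pics/w7.png',im); pickle.dump(s,open('s7.pkl','wb'))
cv2.imwrite('pics/side7.png',eyes.get_image('side'))
print(s['eef_pos'],s['qpos'].round(1))
cv2.imwrite('pics/g7.png',cv2.resize(im[60:310,220:440],None,fx=2.4,fy=2.4,interpolation=cv2.INTER_CUBIC))
E
```

```text
[ 0.44768513 -0.30260921  0.22111398] [ 40.3  23.1 -15.9 103.8   7.5  54.2  18.3]
```

View pics/g7.png

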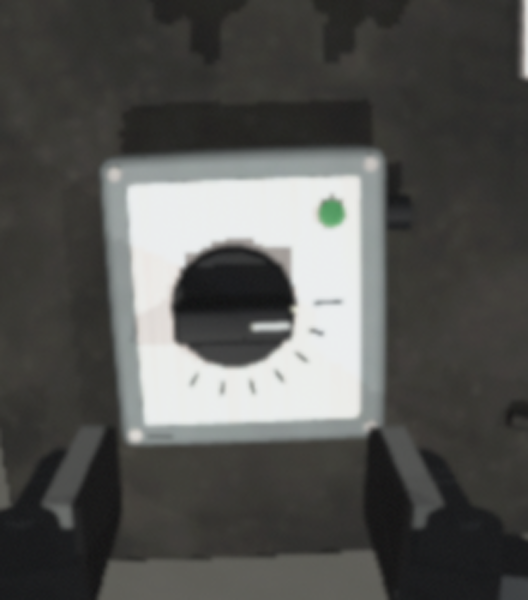

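The knob's white pointer at (250-290, 327) lies along the longest tick (315-342, 302), so it is at zero with the bar along about +x.

```bash
python3 - <<'E'
from h import *
import pickle
s=pickle.load(open('s7.pkl','rb'))
W=lambda p,z:wrist_w(s,220+p[0]/2.4,60+p[1]/2.4,z)[:2]
an=lambda a,b:np.degrees(np.arctan2(*(b-a)[::-1]))
print('skirt',W((235,304),.059)); 
a,b=W((250,328),.085),W((290,325),.085); print('pointer',a,b,an(a,b))
a,b=W((315,303),.05),W((342,301),.05); print('tick0',a,b,an(a,b))
a,b=W((197,374),.05),W((191,385),.05); print('tick6',a,b,an(a,b))
a,b=W((103,160),.05),W((385,152),.05); print('edge top',a,b,an(a,b),np.hypot(*(b-a)))
a2,b2=W((118,442),.05),W((382,430),.05); print('edge bot',a2,b2,an(a2,b2)); print('box c',(a+b+a2+b2)/4)
a,b=W((175,343),.085),W((293,340),.085);print('bar',a,b,an(a,b))
im=cv2.imread('pics/side7.png')
E
```

```text
skirt [ 0.44633134 -0.30457115]
pointer [ 0.45205297 -0.30805688] [ 0.46721737 -0.30762572] 1.628611558703207
tick0 [ 0.48007179 -0.30787794] [ 0.49165347 -0.30753729] 1.6847375718510202
tick6 [ 0.42801271 -0.33707314] [ 0.42504076 -0.34202115] -120.99060183153102
edge top [ 0.39475211 -0.24263324] [ 0.51129129 -0.24497516] -1.1512361624500471 0.1165627035336158
edge bot [ 0.3898129  -0.36799976] [ 0.50942603 -0.36808589] -0.04125750381567478
box c [ 0.45132058 -0.30592351]
bar [ 0.42323747 -0.31256014] [ 0.46817194 -0.31358071] -1.3011056853331566
```

```bash
cat >> h.py <<'E'
def rowcheck(ref,new):
    a,b=cv2.imread(ref),cv2.imread(new)
    for x,y in [(.6665,.084),(.6627,.024),(.6591,-.036),(.6558,-.096)]:
        for z in (.03,.15):
            u,v=w2px('side',[[x-.004,y,z]])[0].round().astype(int); k,w=8,16
            q=cv2.minMaxLoc(cv2.matchTemplate(b[v-w:v+w+1,u-w:u+w+1],a[v-k:v+k+1,u-k:u+k+1],cv2.TM_CCOEFF_NORMED)); print(round(q[1],3),np.array(q[3])-(w-k),end='; ')
    print()
E
python3 - <<'E'
from h import *
rowcheck('pics/side6.png','pics/side7.png'); print(plan([.446,-.306,.15],180))
E
```

```text
0.662 [0 0]; 0.953 [0 0]; 0.872 [0 0]; 0.946 [0 0]; 1.0 [0 0]; 1.0 [0 0]; 1.0 [0 0]; 0.998 [0 0]; 
(array([-3.7, -2.3, 72. ]), array([  0.1,   0. , -92.8]))
```

Request:
send_rows(xyz=[[-4,-2,0],[-4,-2,10],[-4,-2,20],[-4,-2,30],[-4,-2,40],[-4,-2,50],[-4,-2,60],[-4,-2,70],[-4,-2,70],[-4,-2,70],[-4,-2,70],[-4,-2,70]], rot=[[0,0,-7],[0,0,-14],[0,0,-21],[0,0,-28],[0,0,-35],[0,0,-42],[0,0,-49],[0,0,-56],[0,0,-63],[0,0,-70],[0,0,-77],[0,0,-84]])

```text
t: 39.32
eef_pos: [0.4463, -0.3067, 0.1522]
tool_rot: [[-0.989, 0.147, 0.001], [0.147, 0.989, -0.0], [-0.001, -0.0, -1.0]]
force: [0.4, -0.2, 0.5]
grip_width: 0.0512
gripper_force: 0.0
```

Request:
send_rows(xyz=[[0,0,0],[0,0,0],[0,0,0],[0,0,0]], rot=[[0,0,-5],[0,0,-9],[0,0,-9],[0,0,-9]])

```text
t: 39.65
eef_pos: [0.4458, -0.3069, 0.1521]
tool_rot: [[-1.0, -0.0, 0.001], [-0.0, 1.0, 0.0], [-0.001, 0.0, -1.0]]
force: [0.0, -0.3, -0.3]
grip_width: 0.0511
gripper_force: 0.0
```

```bash
python3 - <<'E'
from h import *
s=monitor.observe(); print(s['eef_pos'],s['qpos'].round(1),plan([.446,-.306,.071],180,s))
E
```

```text
[ 0.44583838 -0.30694323  0.15205707] [ 55.8  31.2 -39.3 108.2  25.5  49.6  93.6] (array([-0.1,  0.9, 81.1]), array([0. , 0.1, 0. ]))
```

Request:
send_rows(xyz=[[0,1,15],[0,1,35],[0,1,52],[0,1,65],[0,1,74],[0,1,79],[0,1,81],[0,1,81],[0,1,81]], rot=[[0,0,0],[0,0,0],[0,0,0],[0,0,0],[0,0,0],[0,0,0],[0,0,0],[0,0,0],[0,0,0]])

```text
t: 40.4
eef_pos: [0.4455, -0.3065, 0.0713]
tool_rot: [[-1.0, -0.001, 0.001], [-0.001, 1.0, -0.0], [-0.001, -0.0, -1.0]]
force: [0.1, -0.2, -0.2]
grip_width: 0.0514
gripper_force: 0.0
```

Request:
send_rows(xyz=[[0,0,0],[0,0,0],[0,0,0],[0,0,0],[0,0,0],[0,0,0],[0,0,0],[0,0,0]], rot=[[0,0,0],[0,0,0],[0,0,0],[0,0,0],[0,0,0],[0,0,0],[0,0,0],[0,0,0]], hand=0, force=25)

```text
t: 41.07
eef_pos: [0.4452, -0.3073, 0.0713]
tool_rot: [[-1.0, -0.001, 0.001], [-0.001, 1.0, -0.001], [-0.001, -0.001, -1.0]]
force: [-1.1, -2.3, 6.0]
grip_width: 0.0145
gripper_force: 27.9
```

Request:
send_rows(xyz=[[0,0,0],[0,0,0],[0,0,0],[0,0,0],[0,0,0],[0,0,0],[0,0,0],[0,0,0],[0,0,0],[0,0,0],[0,0,0],[0,0,0]], rot=[[0,0,4],[0,0,9],[0,0,14],[0,0,19],[0,0,24],[0,0,29],[0,0,34],[0,0,39],[0,0,43],[0,0,46],[0,0,48],[0,0,48]])

```text
t: 42.07
eef_pos: [0.4448, -0.3084, 0.0713]
tool_rot: [[-0.667, 0.745, 0.0], [0.745, 0.667, -0.003], [-0.002, -0.002, -1.0]]
force: [-2.2, -7.2, 4.8]
grip_width: 0.0147
gripper_force: 27.7
```

Request:
send_rows(xyz=[[0,0,0],[0,0,0],[0,0,0],[0,0,0],[0,0,0],[0,0,0],[0,0,0],[0,0,0],[0,0,0],[0,0,0],[0,0,0]], rot=[[0,0,4],[0,0,8],[0,0,12],[0,0,17],[0,0,22],[0,0,26],[0,0,29],[0,0,31],[0,0,32],[0,0,32],[0,0,32]])

```text
t: 42.98
eef_pos: [0.4441, -0.3088, 0.0713]
tool_rot: [[-0.173, 0.985, -0.0], [0.985, 0.173, -0.003], [-0.003, -0.001, -1.0]]
force: [-4.9, -8.0, 6.4]
grip_width: 0.0148
gripper_force: 27.9
```

Request:
send_rows(xyz=[[0,0,0],[0,0,0],[0,0,0],[0,0,0],[0,0,0],[0,0,-20],[0,0,-50],[0,0,-85],[0,0,-120],[0,0,-150],[0,0,-150],[0,0,-150]], rot=[[0,0,0],[0,0,0],[0,0,0],[0,0,0],[0,0,0],[0,0,0],[0,0,0],[0,0,0],[0,0,0],[0,0,0],[0,0,0],[0,0,0]], hand=0.6)

```text
t: 43.98
eef_pos: [0.4458, -0.3067, 0.2224]
tool_rot: [[-0.175, 0.985, 0.003], [0.985, 0.175, -0.002], [-0.002, 0.003, -1.0]]
force: [-0.6, 0.2, -0.8]
grip_width: 0.0513
gripper_force: 0.0
```

```bash
python3 - <<'E'
from h import *
s=monitor.observe(); im=eyes.get_image('wrist'); im2=eyes.get_image('side'); cv2.imwrite('pics/w8.png',im); cv2.imwrite('pics/side8.png',im2)
rowcheck('pics/side6.png','pics/side8.png')
cv2.imwrite('pics/g8.png',np.hstack([cv2.resize(im[60:310,220:440],(350,400),interpolation=cv2.INTER_CUBIC),cv2.resize(im2[130:280,250:419],(450,400),interpolation=cv2.INTER_CUBIC)]))
print(s['eef_pos'],s['force'])
E
```

```text
0.662 [0 0]; 0.953 [0 0]; 0.871 [0 0]; 0.946 [0 0]; 0.928 [0 0]; 1.0 [0 0]; 0.394 [-4  0]; 0.285 [0 0]; 
[ 0.44582383 -0.30673336  0.22235988] [-0.64091845  0.16101226 -0.82107741]
```

View pics/g8.png

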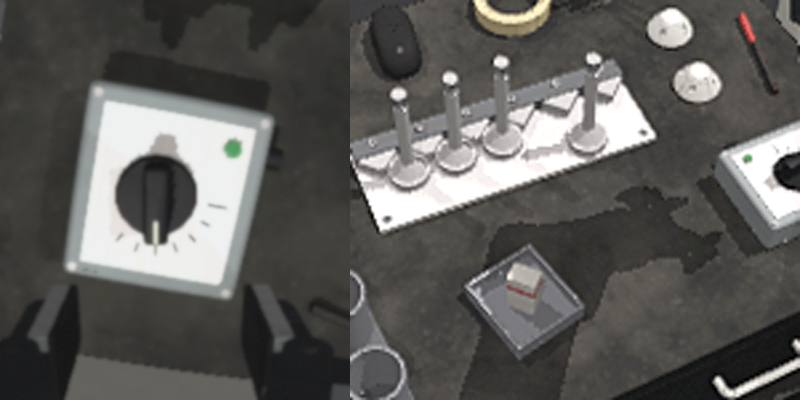

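Selector sits on the 4th tick, but spindle 4 has been knocked aside (tip at crop (594,60), foot (588,140)). I'll locate it and put it back.

```bash
python3 - <<'E'
from h import *
q=lambda u,v,z:px2w('side',250+(u-350)/2.663,130+v/2.667,z)[:2].round(4)
print('tip4',q(594,60,.16),'foot4',q(588,138,.024),'tip3',q(502,61,.16),'tip2',q(450,79,.16),'tip1',q(399,94,.16))
# refine tip by bright centroid
im=cv2.imread('pics/side8.png'); g=cv2.cvtColor(im,cv2.COLOR_BGR2GRAY)[146:159,334:350].astype(int); print(g)
s=monitor.observe();print(s['t'],s['qpos'].round(1))
E
```

```text
tip4 [ 0.6123 -0.1299] foot4 [ 0.6093 -0.1286] tip3 [ 0.6558 -0.0376] tip2 [0.657  0.0249] tip1 [0.6617 0.0831]
[[ 77  76  72  75  81  86  83  83  79  72  66  71  68  70  73  72]
 [ 78  76  75  77  81  82  80  86  81  79  71  71  72  78  78  75]
 [ 80  76  79  80  80  77  73  75  75  79  78  75  76  78  70  74]
 [ 77  76  79  81  79 101 106 135  95  69  70  68  73  71  66  71]
 [ 77  71  77  77  83 192 197 220 189 125  68  61  63  63  65  69]
 [ 77  75  77  72 111 245 239 235 243 217 112  56  56  59  75  66]
 [ 79  79  79  71 107 229 238 235 234 245 136  65  96  96 117  86]
 [ 85  82  78  74  63 172 227 232 204 187 114 105 149 144 145 113]
 [ 83  86  78  77  68  60  69 125  82  56 151 140 136 136 138 117]
 [ 75  85  93  97 101  83  68  80  81 102 195 149 132 133 133 139]
 [ 93 109 130 142 127  93  82  88  90 168 174 138 131 133 134 136]
 [140 140 138 138 142 122 114 112 172 182 125 128 134 136 135 124]
 [137 135 135 136 112 130 132 121 230 153 130 136 122 117 131 128]]
44.0833 [ 40.   23.  -14.8 104.1   7.1  53.9  32.2]
```

```bash
python3 - <<'E'
from h import *
print(plan([.616,-.130,.215],86.9))
E
```

```text
(array([143.3, 199.6,   5. ]), array([-0. , -0. , 13.2]))
```

Request:
send_rows(xyz=[[15,21,0],[33,46,0],[51,71,0],[69,96,0],[87,121,0],[105,146,0],[123,171,0],[136,190,3],[143,199.5,5],[143,199.5,5],[143,199.5,5],[143,199.5,5]], rot=[[0,0,2],[0,0,4],[0,0,6],[0,0,8],[0,0,10],[0,0,12],[0,0,13.2],[0,0,13.2],[0,0,13.2],[0,0,13.2],[0,0,13.2],[0,0,13.2]], hand=0.8)

```text
t: 45.08
eef_pos: [0.6151, -0.1325, 0.215]
tool_rot: [[0.056, 0.998, -0.002], [0.998, -0.056, -0.001], [-0.001, -0.002, -1.0]]
force: [0.1, -0.2, 0.6]
grip_width: 0.0685
gripper_force: 0.0
```

```bash
python3 - <<'E'
from h import *
s=monitor.observe(); im=eyes.get_image('wrist'); cv2.imwrite('pics/w9.png',im); im2=eyes.get_image('side'); cv2.imwrite('pics/side9.png',im2)
print(s['eef_pos'],s['tool_rot'].round(3))
# predicted wrist pixel of tip at (x,y,.16), compare with bright blob
c=eyes.get_calibration('wrist');T=np.array(c['T_tool_cam'])
def proj(P):
    p=np.linalg.inv(T)@np.r_[np.array(s['tool_rot']).T@(np.array(P)-s['eef_pos']),1]; th=np.arctan2(np.hypot(p[0],p[1]),p[2]); k=th/np.hypot(p[0],p[1]); return np.array([c['cx']+c['fx']*k*p[0],c['cy']+c['fy']*k*p[1]])
p=proj([.616,-.13,.16]); print(p, proj([.616,-.12,.16]),proj([.626,-.13,.16]))
u,v=p.round().astype(int); g=cv2.cvtColor(im,cv2.COLOR_BGR2GRAY)[v-28:v+29:2,u-28:u+29:2]; print('\n'.join(' '.join(f'{x:3d}' for x in r_) for r_ in g))
E
```

```text
[ 0.61507931 -0.13245117  0.21497157] [[ 0.056  0.998 -0.002]
 [ 0.998 -0.056 -0.001]
 [-0.001 -0.002 -1.   ]]
[319.73989464 217.56031124] [318.86180463 202.79402695] [335.13568573 216.74805725]
 58  56  56  55 123 237 245 242 239 232 208 158  98  91  93  95  97  97  98 100 130 193 219 231 239 244 245 245 245
 55  56  55  54 123 238 246 245 243 243 239 186  99  91  93  95  97  97  98  99 139 222 232 238 244 245 245 245 245
 56  59  58  53 125 239 246 246 245 243 242 195 101  90  92  96  96  98  99  99 130 222 239 244 245 245 245 245 245
 58  58  57  53 124 239 246 246 246 245 243 182  96  92 100 111 111 111 105 101 123 225 245 246 246 245 245 245 245
 59  58  58  54 122 238 246 246 246 246 244 181  97 104 111 112 108 110 114 111 116 223 245 246 246 246 246 246 245
 59  59  58  55 122 238 246 246 246 246 244 171  98  89  74  69  67  71  79  96 113 217 245 246 246 246 246 246 246
 59  59  59  57 123 239 246 246 246 246 242 156  82  63  57  59  63  64  64  68  91 189 244 246 246 246 246 246 246
 58  60  60  57 122 238 246 246 246 246 240 143  61  65  81 104 114 107  92  74  72 162 243 2
[... 1758 characters left out ...]
 245
 51  52  54  52  81 212 245 245 239 228 232 243 246 246 246 246 246 246 246 246 246 246 246 246 246 246 246 246 245
 54  52  53  53  78 205 245 245 245 245 245 245 245 245 245 245 245 245 245 245 245 245 245 245 245 245 245 245 245
 53  53  53  55  61 137 201 205 206 206 206 207 208 208 208 208 208 207 208 207 207 206 205 204 204 202 201 200 196
 52  53  54  54  54  58  66  67  67  68  69  69  70  70  70  71  70  70  69  70  69  69  69  69  68  69  68  69  68
 52  53  52  52  52  52  52  53  53  53  54  55  57  57  57  59  58  57  57  58  57  57  57  55  56  59  59  59  60
 52  52  52  51  51  52  53  52  52  52  55  57  57  58  59  59  59  58  59  60  59  59  57  57  58  58  59  59  60
```

Request:
send_rows(xyz=[[1,2,15],[1,2,35],[1,2,55],[1,2,72],[1,2,85],[1,2,93],[1,2,98],[1,2,98],[1,2,98]], rot=[[0,0,0],[0,0,0],[0,0,0],[0,0,0],[0,0,0],[0,0,0],[0,0,0],[0,0,0],[0,0,0]])

```text
t: 45.93
eef_pos: [0.6186, -0.1302, 0.1183]
tool_rot: [[0.055, 0.998, 0.001], [0.998, -0.055, -0.0], [-0.0, 0.001, -1.0]]
force: [0.6, 0.1, -0.4]
grip_width: 0.0685
gripper_force: 0.0
```

Request:
send_rows(xyz=[[0,0,0],[0,0,0],[0,0,0],[0,0,0],[0,0,0],[0,0,0],[0,0,0],[0,0,0],[0,0,0],[0,0,0]], rot=[[0,0,0],[0,0,0],[0,0,0],[0,0,0],[0,0,0],[0,0,0],[0,0,0],[0,0,0],[0,0,0],[0,0,0]], hand=0, force=50)

```text
t: 46.77
eef_pos: [0.6183, -0.1298, 0.1181]
tool_rot: [[0.054, 0.999, -0.0], [0.999, -0.054, -0.0], [-0.0, -0.0, -1.0]]
force: [-3.1, -0.1, 5.7]
grip_width: 0.0148
gripper_force: 48.7
```

Request:
send_rows(xyz=[[0,0,-2],[0,0,-5],[0,0,-8],[0,0,-8]], rot=[[0,0,0],[0,0,0],[0,0,0],[0,0,0]])

```text
t: 47.1
eef_pos: [0.6188, -0.1298, 0.1262]
tool_rot: [[0.054, 0.999, 0.001], [0.999, -0.054, -0.0], [-0.0, 0.001, -1.0]]
force: [-0.3, 0.0, -2.6]
grip_width: 0.0146
gripper_force: 48.7
```

```bash
python3 - <<'E'
from h import *
s=monitor.observe(); print(s['eef_pos'],s['force'],plan([.636,-.0952,s['eef_pos'][2]],86.9,s)[0])
E
```

```text
[ 0.61875314 -0.12981667  0.12621749] [-0.26887313  0.01965306 -2.61470104] [35.5 15.3  0. ]
```

Request:
send_rows(xyz=[[8,3,0],[18,8,0],[28,12,0],[34.7,15.3,0],[34.7,15.3,2],[34.7,15.3,5],[34.7,15.3,7.5],[34.7,15.3,7.8],[34.7,15.3,7.8]], rot=[[0,0,0],[0,0,0],[0,0,0],[0,0,0],[0,0,0],[0,0,0],[0,0,0],[0,0,0],[0,0,0]])

```text
t: 47.85
eef_pos: [0.6355, -0.0965, 0.1181]
tool_rot: [[0.055, 0.998, 0.0], [0.998, -0.055, -0.0], [-0.0, 0.0, -1.0]]
force: [-1.4, 1.0, 2.3]
grip_width: 0.0144
gripper_force: 49.3
```

Request:
send_rows(xyz=[[0,4,0],[0,8,0],[0,12,0],[0,14,0],[0,16,0],[0,17,0],[0,18,0],[0,18,0],[0,18,0]], rot=[[0,0,0],[0,0,0],[0,0,0],[0,0,0],[0,0,0],[0,0,0],[0,0,0],[0,0,0],[0,0,0]])

```text
t: 48.6
eef_pos: [0.6531, -0.0977, 0.1182]
tool_rot: [[0.055, 0.998, -0.001], [0.998, -0.055, -0.001], [-0.001, -0.001, -1.0]]
force: [-3.0, 0.8, 7.1]
grip_width: 0.0149
gripper_force: 51.2
```

Request:
send_rows(xyz=[[0,1,0],[0,2,0],[0,3,0],[0,3,0],[0,3,0]], rot=[[0,0,0],[0,0,0],[0,0,0],[0,0,0],[0,0,0]])

```text
t: 49.02
eef_pos: [0.6549, -0.0977, 0.1184]
tool_rot: [[0.055, 0.998, -0.003], [0.998, -0.055, -0.0], [-0.001, -0.003, -1.0]]
force: [-9.4, 1.2, 12.5]
grip_width: 0.0143
gripper_force: 52.8
```

Request:
send_rows(xyz=[[0,0.5,-0.8],[0,1.2,-0.8],[0,1.2,-0.8],[0,1.2,-0.8]], rot=[[0,0,0],[0,0,0],[0,0,0],[0,0,0]])

```text
t: 49.35
eef_pos: [0.6554, -0.0977, 0.1185]
tool_rot: [[0.055, 0.998, -0.005], [0.998, -0.055, -0.0], [-0.001, -0.005, -1.0]]
force: [-9.5, 1.5, 9.0]
grip_width: 0.0149
gripper_force: 52.9
```

Request:
send_rows(xyz=[[0,0,0],[0,0,0],[0,0,0],[0,0,0],[0,0,-20],[0,0,-45],[0,0,-80],[0,0,-120],[0,0,-150],[0,0,-150],[0,0,-150],[0,0,-150]], rot=[[0,0,0],[0,0,0],[0,0,0],[0,0,0],[0,0,0],[0,0,0],[0,0,0],[0,0,0],[0,0,0],[0,0,0],[0,0,0],[0,0,0]], hand=0.6)

```text
t: 50.35
eef_pos: [0.6575, -0.0973, 0.2681]
tool_rot: [[0.054, 0.999, -0.001], [0.999, -0.054, -0.0], [-0.0, -0.001, -1.0]]
force: [-0.0, 0.0, -0.8]
grip_width: 0.0512
gripper_force: 0.0
```

```bash
python3 - <<'E'
from h import *
s=monitor.observe(); im=eyes.get_image('wrist'); cv2.imwrite('pics/w10.png',im); im2=eyes.get_image('side'); cv2.imwrite('pics/side10.png',im2)
print(s['eef_pos'],s['force']); rowcheck('pics/side6.png','pics/side10.png')
a=cv2.imread('pics/w6.png'); d=cv2.absdiff(cv2.GaussianBlur(a,(5,5),0),cv2.GaussianBlur(im,(5,5),0)).max(2); print((d[0:260,260:380]>40).mean())
for (u,v) in [(319,168)]:
    t=a[v-24:v+25,u-24:u+25];W=im[v-34:v+35,u-34:u+35];q=cv2.minMaxLoc(cv2.matchTemplate(W,t,cv2.TM_CCOEFF_NORMED));print(q[1],np.array(q[3])-10)
E
```

```text
[ 0.65751569 -0.09727923  0.2680587 ] [-0.04425847  0.00324425 -0.82845731]
0.999 [0 0]; 0.999 [0 0]; 1.0 [0 0]; 0.999 [0 0]; 0.981 [0 0]; 1.0 [0 0]; 0.885 [1 0]; 0.973 [1 0]; 
0.010897435897435897
0.9681737422943115 [-1  1]
```

Row checks out, but spindle 4 sits about 1 px to the right of its earlier seated place. I'll regrip it, shift it left about 1.3 mm and push it home again.

Request:
send_rows(xyz=[[0,0,20],[0,0,50],[0,0,80],[0,0,105],[0,0,125],[0,0,140],[0,0,147],[0,0,149],[0,-1.5,149],[0,-1.5,149]], rot=[[0,0,0],[0,0,0],[0,0,0],[0,0,0],[0,0,0],[0,0,0],[0,0,0],[0,0,0],[0,0,0],[0,0,0]])

```text
t: 51.28
eef_pos: [0.6564, -0.0971, 0.1203]
tool_rot: [[0.054, 0.999, 0.001], [0.999, -0.054, -0.0], [-0.0, 0.001, -1.0]]
force: [-0.1, 0.1, 1.0]
grip_width: 0.0511
gripper_force: 0.0
```

Request:
send_rows(xyz=[[0,0,0],[0,0,0],[0,0,0],[0,0,0],[0,0,0],[0,0,0],[0,0,0],[0,0,0],[0,0,0],[0,0,0]], rot=[[0,0,0],[0,0,0],[0,0,0],[0,0,0],[0,0,0],[0,0,0],[0,0,0],[0,0,0],[0,0,0],[0,0,0]], hand=0)

```text
t: 52.12
eef_pos: [0.6553, -0.097, 0.1204]
tool_rot: [[0.054, 0.999, -0.001], [0.999, -0.054, -0.0], [-0.0, -0.001, -1.0]]
force: [-3.8, 1.5, 6.0]
grip_width: 0.0145
gripper_force: 48.4
```

Request:
send_rows(xyz=[[0,-2,-0.8],[0,-4,-0.8],[1.3,-5,-0.8],[1.3,-5,-0.8],[1.3,-4,-0.6],[1.3,-3,-0.6],[1.3,-2,-0.6],[1.3,-1,-0.6],[1.3,0,-0.6],[1.3,0,-0.6],[1.3,0,-0.6]], rot=[[0,0,0],[0,0,0],[0,0,0],[0,0,0],[0,0,0],[0,0,0],[0,0,0],[0,0,0],[0,0,0],[0,0,0],[0,0,0]])

```text
t: 53.03
eef_pos: [0.6562, -0.0958, 0.1203]
tool_rot: [[0.054, 0.999, -0.0], [0.999, -0.054, -0.0], [-0.0, -0.0, -1.0]]
force: [-3.5, -0.4, 2.6]
grip_width: 0.0146
gripper_force: 49.6
```

Request:
send_rows(xyz=[[0,1,0],[0,1.5,0],[0,1.5,0],[0,1.5,0]], rot=[[0,0,0],[0,0,0],[0,0,0],[0,0,0]])

```text
t: 53.37
eef_pos: [0.657, -0.0959, 0.1205]
tool_rot: [[0.054, 0.999, -0.002], [0.999, -0.054, -0.0], [-0.0, -0.002, -1.0]]
force: [-5.8, 0.8, 5.8]
grip_width: 0.0149
gripper_force: 50.8
```

Request:
send_rows(xyz=[[0,0,0],[0,0,0],[0,0,0],[0,0,0],[0,0,-20],[0,0,-45],[0,0,-80],[0,0,-120],[0,0,-146],[0,0,-146],[0,0,-146],[0,0,-146]], rot=[[0,0,0],[0,0,0],[0,0,0],[0,0,0],[0,0,0],[0,0,0],[0,0,0],[0,0,0],[0,0,0],[0,0,0],[0,0,0],[0,0,0]], hand=0.6)

```text
t: 54.37
eef_pos: [0.6576, -0.0959, 0.2658]
tool_rot: [[0.054, 0.999, -0.0], [0.999, -0.054, 0.0], [-0.0, -0.0, -1.0]]
force: [0.7, 0.2, -0.3]
grip_width: 0.051
gripper_force: 0.0
```

```bash
python3 - <<'E'
from h import *
s=monitor.observe(); im=eyes.get_image('wrist'); cv2.imwrite('pics/w11.png',im); im2=eyes.get_image('side'); cv2.imwrite('pics/side11.png',im2)
print(s['t'],s['eef_pos'],s['force']); rowcheck('pics/side6.png','pics/side11.png')
a=cv2.imread('pics/w6.png')
for (u,v) in [(319,168),(318,120),(319,72),(320,25+10)]:
    t=a[v-20:v+21,u-24:u+25];W=im[max(v-30,0):v+31,u-34:u+35];q=cv2.minMaxLoc(cv2.matchTemplate(W,t,cv2.TM_CCOEFF_NORMED));print(q[1],np.array(q[3])-10)
# other things vs start
b=cv2.imread('pics/side0.png'); d=cv2.absdiff(cv2.GaussianBlur(b,(5,5),0),cv2.GaussianBlur(im2,(5,5),0)).max(2)
print('domes/pen diff',(d[125:170,360:415]>40).mean())
E
```

```text
54.3667 [ 0.65762063 -0.09588212  0.26581914] [ 0.70560291  0.18691194 -0.25214394]
0.999 [0 0]; 0.999 [0 0]; 0.984 [0 0]; 0.999 [0 0]; 0.999 [0 0]; 1.0 [0 0]; 0.96 [0 0]; 0.939 [0 0]; 
0.9913803339004517 [0 1]
0.9973344206809998 [0 0]
0.9957208037376404 [0 0]
0.9921127557754517 [0 0]
domes/pen diff 0.023434343434343436
```

```bash
python3 - <<'E'
from h import *
print(r.finish_job())
E
```

```text
the job is handed in; nothing more can be done
None
```

The job is handed in: the gauge block stands in its tray, four spindles are seated in notches 1–4 and the selector is on click 4; spindle 4 was knocked aside around the time I turned the selector, so I re-seated it afterwards without turning the selector again.

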